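# Turn over the upside-down pill box and set it home on the filling board

### The arm

A 7-joint arm with a two-finger parallel gripper is mounted at the origin on the work surface. World frame = base frame: x ahead of the robot, y to its left, z up, the work surface at z = 0. Lengths are in m, angles in rad, forces in N, time in s.
With the tool pointing down it reaches from about 0.375 to 0.925 m from the base axis. Payload 3.1 kg.
Tool frame: the origin (TCP) lies at the centre of the arm's flange, where the gripper is bolted on; the fingertips stand 173 mm ahead of it and the grasp point (between the pads) lies 155 mm ahead of it; z points along the fingers, y is the direction in which the jaws open and shut (so a half turn about z gives the same grasp; the last joint's range is limited). The gripper opens to 85 mm and grips with 20 to 120 N. Pads are 22 mm wide; open, the fingers measure 114 mm over their backs; the gripper's body (76 mm by 85 mm) begins 54 mm behind the grasp point. The pads swing forward as they close: fully open they stand 13 mm farther back than shut.
Start: joints at [1.041, 0.383, 0.044, 1.598, -0.018, 1.161, -0.05], TCP at [0.272, -0.59, 0.405] pointing down, gripper open.
Joint ranges: [-2.61, 2.61], [-0.41, 2.15], [-1.48, 1.57], [0, 2.5], [-1.57, 4.71], [0.05, 1.97], [-2.85, 2.85]. Speed limits (rad/s): [2.79, 2.79, 3.14, 3.14, 3.14, 3.14, 3.14].

### API

Orientations are given as a rotation vector (axis times angle).
In Python, from rig import ctrl gives the robot as it stands. The module is installed in compiled form; this text tells all that it offers.
- The arm moves only by the tool carry_out, never from a script. Its argument "deltas" is a list of rows, each a list of 3 entries, a list of its own where there are three numbers: the shift along the tool's x, y, z in cm, then the turn about the tool's z in rad, then the closure, from -1 (fully open) to 1 (shut), so that 0 is half open. In form: [[[dx, dy, dz], yaw, claw], ...]. A call has exactly 10 rows; each row shifts and turns the commanded pose from where the row before left it, along the tool's axes as they then stand; what a row does not reach is not made up. A row lasts 1/10 s, in which the tool goes at most 50 mm and 8.59 degrees, less where a joint would pass 70% of its speed; a pose out of reach is approached as far as the arm can. A call with a gripper value outside its range is refused whole. The fingers move at their own pace and stop on an object; "squeeze" is the grip in N (left out, the last holds). Time passes only in rows, so rows that do not move let the fingers close, or fill a call up. It gives the time, the measured TCP pose, the force and the opening at its end, in the units of the state.
- ctrl.state(): the state, without advancing time (a new reading comes with each control period).
- ctrl.grab_frame(name): name is "scene" or "top" or "wrist"; returns a dict with "image" (420x560x3 uint8, red, green, blue), "range_z" (420x560 float32, m along the optical axis (not along the pixel's ray), 0 where there is no reading), "camera_matrix" (3x3 intrinsics, pixels), "k1" (the pictures are not rectified: a ray, as slopes to the right and down, at radius r is drawn at 1 + k1 r^2 times it, then the intrinsics apply), "world_to_cam" (4x4, takes a point from world to camera coordinates); the wrist camera has in their place "T_tool_cam" (4x4, takes a point from camera to tool coordinates, whose origin is the TCP and whose axes are the flange's). Camera axes: x right, y down, z forward; pixel columns grow to the right and rows downward; lengths in m; the calibration is good to about 2 mm. A picture is of the moment at which its call begins: read the wrist's pose just before it.
- ctrl.job_done(): hands the job in, once; it reports no verdict.
Trained networks look in the newest picture that a camera, given by its name, has taken for a name from the list of things; names that differ only in an ending like _2 or _b are one class to them, and where a whole thing is asked for, a point or a joint stands for the part that bears it (a point fixed in the world has none). Each returns a list of dicts, best first, with "p" (0 to 1); they miss things now and then, are a little off and sometimes report something else, mostly with a low value. They report only what shows in the picture. A call takes as long as a camera call. They do not tell look-alikes from the thing itself.
- ctrl.recognise(camera, thing): "position" ([x, y, z] in m, in the coordinates of the camera as it stood for that picture, good to about 4 mm: the middle of the surface that is visible of it).
- ctrl.silhouettes(camera, thing): "mask" (420x560 bool, what is visible of it).
The state is a dict: "t": time; "joints": joint angles; "joint_vel": joint speeds; "effort": joint torques, N m; "ee_pos": TCP position; "eef_rot": TCP orientation; "wrist_force": force on the tool from outside, world axes, zero at the start; "torque": the same for the moment, N m; "grip_width": finger opening in m.
Only numpy, scipy, OpenCV 4.12 (cv2) and the standard library are available. Lean on these libraries where they do the work, as an engineer would, in place of code of your own. Each camera call takes 0.05 s, during which the arm holds its last target.

### The job

One of the two pill boxes on the green mat lies upside down, its base with the orange dot showing. Turn it over without letting it topple or fall, and lay it with its blue lids up on the grey filling board, over the yellow patch and pushed home into the corner: one end against the end rail and one long side against the side rail. Leave the other pill box, the bottles, the jar and the carton where they stand.

Things in the scene. Friction and masses are not known exactly. Their poses are not given: they have to be found in the camera images.
- case_centre (a point): centre of the pill box that starts upside down on the mat. Rigid closed box 90 x 52 x 36 mm, about 0.16 kg (varies): white body, four blue lids on one face, base with a grey panel and an orange dot. Axes: x along its 90 mm length, y across its 52 mm width, z out of the lid face (so z points down at the start). It stands stably on an end (90 mm tall on a 52 x 36 mm foot)
- other_centre (a point): centre of the second, identical pill box, already right way up (blue lids up) on the same mat, about 140 mm to the left or right of the first, centre to centre, end to end with it; same axes and sizes. To be left alone
- mat_top (a point): centre of the upper face of the thin green mat, fixed, 150 (x) x 250 (y) x 3 mm; its y runs about across the robot's view; both pill boxes start on it end to end, lengthwise along about its y. It may lie left or right of the robot, the board opposite; the table between them, 0.45 to 0.65 m straight ahead of the robot, is free over at least 60 mm of width
- board: grey filling board, fixed, 170 (x) x 130 (y) mm, plate 10 mm thick; origin at the centre of its underside, on the table; x points about towards the robot, y about to the robot's right. Two white rails, 12 mm wide, rise 10 mm above the plate: the end rail across its +x end, nearest the robot (inner face at x = +70 mm), and the side rail along its +y side (inner face at y = +50 mm)
- home (a point): where the centre of the pill box must be when it lies flat on the plate and touches both rails: board x +25, y +24, z +28 mm. Its axes are the board's. A yellow 90 x 52 mm patch on the plate lies below it; the box lies with its length along board x, either end forward
- bottle_a_mid (a point): mid-height of a brown medicine bottle, 58 mm wide, 125 mm tall, loose, at the left, nearer the robot
- bottle_b_mid (a point): mid-height of a brown medicine bottle, 54 mm wide, 110 mm tall, loose, at the left
- jar_mid (a point): mid-height of a white jar, 64 mm wide, 85 mm tall, loose, at the right
- carton_mid (a point): centre of a paper-white carton, 60 x 110 x 45 mm, loose, in the middle, beyond the free space
Things that resemble listed ones, but are neither listed nor needed, are in the scene too. What is shaped like the part that bears case_centre but red is not meant. There is more than one size of the board; the job needs the larger.

How it is judged:
At the end, for the whole second after the job is handed in: The pill box lies at rest on the filling board with its blue lids up (within 3.4 degrees), its length along the board (within 4 degrees), flat on the plate (within 3 mm) and home in the corner: its centre no more than 3.5 mm short of touching each rail (angle between case_centre's own z axis and vertical below 0.06 rad and angle between the x axis of case_centre and the x axis of board, either way round below 0.07 rad and x of case_centre in the frame of home between -0.0035 and 0.0025 m and y of case_centre in the frame of home between -0.0035 and 0.0025 m and z of case_centre in the frame of home between -0.003 and 0.003 m and linear speed of case below 0.01 m/s).
It fails at once if the pill box topples over, falls or is flung (turns faster than 10 rad/s) (angular speed of case above 10 rad/s).
It fails at once if the other pill box is shifted by more than 20 mm (distance of other_centre from where it was at the start of the episode above 0.02 m).
It fails at once if a bottle, the jar or the carton is shifted by more than 25 mm (distance of any of bottle_a_mid, bottle_b_mid, jar_mid, carton_mid from where it was at the start of the episode above 0.025 m).
It also fails if it takes over 72 s, if anything falls off the work surface, if the arm or the gripper's body presses on something with over 40 N, if the wrist force passes 120 N, or if a joint passes its speed limit or range.

## Working session

There is one attempt and no reset: what is moved stays moved. The work goes in short steps, Python scripts to look and compute and a tool call to move; the robot and the scene stay as the last step left them, time stands still between calls to the robot, and variables do not carry over. Pictures are saved under pics/ and viewed, and the job is handed in when it is done.

Besides the shell and the picture viewer there is one more tool, called after ">>>" as name([rows], argument=value, ...), one row to a line, values as JSON. carry_out: Moves the arm, as the interface text tells. Its arguments: {"type":"object","properties":{"deltas":{"type":"array","items":{"type":"array"}},"squeeze":{"type":"number"}},"required":["deltas"]}

```bash
mkdir -p pics; ls
cat > h.py <<'E'
import numpy as np, cv2
from rig import ctrl
from scipy.spatial.transform import Rotation as R
def save(f,n): cv2.imwrite('pics/'+n+'.png', f['image'][:,:,::-1])
E
python3 - <<'E'
from h import *
s=ctrl.state()
print({k:np.round(v,3).tolist() for k,v in s.items()})
a=ctrl.grab_frame('scene');save(a,'s0');b=ctrl.grab_frame('top');save(b,'t0')
print(b['camera_matrix'],b['k1'],b['world_to_cam'],a['camera_matrix'],a['k1'],a['world_to_cam'])
E
```

```text
pics
{'t': 0.0, 'joints': [1.041, 0.384, 0.044, 1.6, -0.018, 1.161, -0.05], 'joint_vel': [0.001, 0.0, 0.0, -0.002, -0.001, 0.001, 0.001], 'effort': [-0.0, -43.346, 1.024, -24.951, 0.011, 0.012, 0.0], 'ee_pos': [0.272, -0.59, 0.403], 'eef_rot': [-3.066, -0.673, 0.001], 'wrist_force': [0.545, -0.391, -0.186], 'torque': [0.006, -0.021, 0.021], 'grip_width': 0.085}
[[461.00798097   0.         279.9849812 ]
 [  0.         461.00798097 211.83763744]
 [  0.           0.           1.        ]] -0.13823835518071317 [[-0.05084375 -0.99870167  0.0031447   0.01666761]
 [-0.9783099   0.04917199 -0.20122586  0.51184339]
 [ 0.20080997 -0.01330757 -0.97953982  1.26947524]
 [ 0.          0.          0.          1.        ]] [[437.91954822   0.         278.4797309 ]
 [  0.         437.91954822 209.58624046]
 [  0.           0.           1.        ]] -0.13497997111135884 [[ 0.0237513   0.99971431 -0.00267848 -0.03078173]
 [ 0.81022344 -0.02081873 -0.58575128 -0.36063018]
 [-0.58563969  0.01174219 -0.81048644  1.74843193]
 [ 0.          0.          0.          1.        ]]
```

View pics/s0.png

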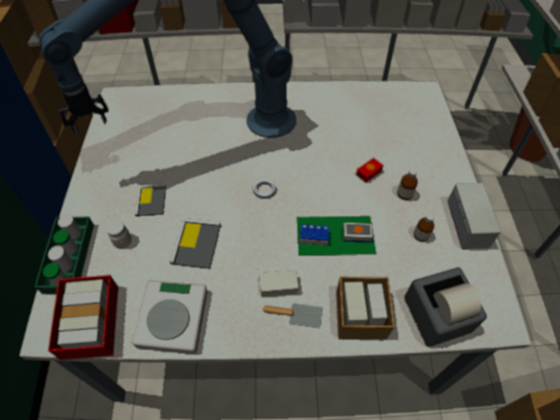

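View pics/t0.png

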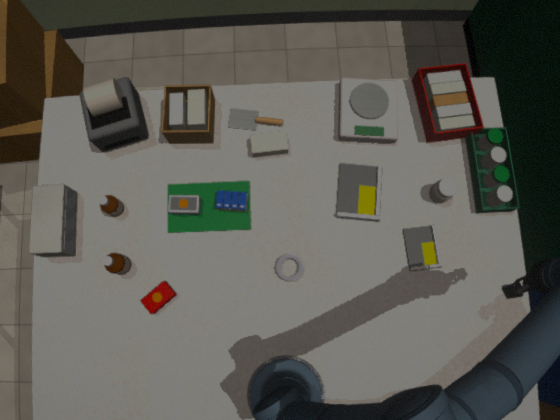

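Candidates: upside-down white box with the orange dot, top px (184,204), is the target. The blue-lidded box at (231,200) is to be left alone, and the red box at (158,297) is a decoy. For the board, the larger one is at (360,190) and the small decoy at (421,248). Next I'll check close crops and measure.

```bash
cat >> h.py <<'E'
def rays(f):
    K=f['camera_matrix'];H,W=f['range_z'].shape
    u,v=np.meshgrid(np.arange(W),np.arange(H))
    x=(u-K[0,2])/K[0,0];y=(v-K[1,2])/K[1,1]
    xd,yd=x.copy(),y.copy()
    for _ in range(15):
        r2=x*x+y*y;x=xd/(1+f['k1']*r2);y=yd/(1+f['k1']*r2)
    return x,y
def cloud(f,T=None):
    """world points HxWx3; T=world_from_cam"""
    if T is None: T=np.linalg.inv(f['world_to_cam'])
    x,y=rays(f);z=f['range_z'].astype(float)
    P=np.stack([x*z,y*z,z],-1)
    P=P@T[:3,:3].T+T[:3,3]; P[z==0]=np.nan
    return P
def Ttool(s):
    T=np.eye(4);T[:3,:3]=R.from_rotvec(s['eef_rot']).as_matrix();T[:3,3]=s['ee_pos'];return T
def wrist():
    s=ctrl.state();f=ctrl.grab_frame('wrist');T=Ttool(s)@f['T_tool_cam'];return s,f,T
def topface(P,mask,zlo,zhi):
    m=mask&(P[...,2]>zlo)&(P[...,2]<zhi)
    q=P[m]; (c,(w,h),a)=cv2.minAreaRect((q[:,:2]*1000).astype(np.float32))
    return m.sum(),np.median(q[:,2]),np.array(c)/1000,(w,h),a
E
python3 - <<'E'
from h import *
f=ctrl.grab_frame('top');P=cloud(f)
im=f['image'][:,:,::-1]
c=np.hstack([cv2.resize(im[170:240,155:260],None,fx=4,fy=4),cv2.resize(im[150:220,325:395],None,fx=4,fy=4)])
cv2.imwrite('pics/crop.png',c)
for n in ['case_centre','other_centre','board','bottle_a_mid','jar_mid','carton_mid']:
    T=np.linalg.inv(f['world_to_cam'])
    for d in ctrl.recognise('top',n): print(n,round(d['p'],2),np.round(T[:3,:3]@d['position']+T[:3,3],3))
for n in ['case_centre','board']:
  for d in ctrl.silhouettes('top',n):
    m=d['mask'];v,u=np.nonzero(m);print(n,d['p'],m.sum(),u.mean(),v.mean(),np.round(np.nanpercentile(P[m],[5,50,95],axis=0),3).tolist())
    if m.sum()>30:
      z=np.nanmedian(P[m][:,2]);print(topface(P,m,z-.006,z+.006))
for p in [(184,204),(231,200),(210,225),(350,180),(367,200),(270,250),(374,200),(355,215)]: print(p,P[p[1],p[0]].round(4))
E
```

```text
case_centre 0.75 [0.552 0.269 0.041]
case_centre 0.59 [0.291 0.349 0.033]
other_centre 0.96 [0.558 0.128 0.039]
board 0.89 [ 0.569 -0.25   0.014]
board 0.86 [ 0.391 -0.423  0.011]
bottle_a_mid 0.71 [0.381 0.454 0.089]
jar_mid 0.83 [ 0.551 -0.489  0.085]
carton_mid 0.68 [0.723 0.017 0.043]
carton_mid 0.2 [ 0.573 -0.251  0.007]
case_centre 0.85 625 158.1424 297.1312 [[0.253, 0.31, 0.024], [0.287, 0.349, 0.035], [0.319, 0.387, 0.04]]
(np.int64(554), np.float64(0.03516096715209438), array([0.28785123, 0.35122614]), (54.6579704284668, 91.99334716796875), 39.615196228027344)
case_centre 0.84 568 184.125 204.64788732394365 [[0.53, 0.229, 0.015], [0.551, 0.269, 0.038], [0.575, 0.311, 0.042]]
(np.int64(475), np.float64(0.038376220320207155), array([0.55365967, 0.27216125]), (90.09142303466797, 48.53624725341797), 86.14913940429688)
board 0.85 2352 358.80442176870747 192.26828231292518 [[0.495, -0.308, 0.005], [0.568, -0.249, 0.01], [0.644, -0.189, 0.02]]
(np.int64(1902), np.float64(0.009302679886333487), array([ 0.57197058, -0.25052235]), (132.63401794433594, 169.5267791748047), 81.62041473388672)
board 0.61 1368 422.0 247.5 [[0.336, -0.467, 0.002], [0.392, -0.425, 0.007], [0.449, -0.381, 0.015]]
(np.int64(1177), np.float64(0.006909785123216716), array([ 0.39281924, -0.42490985]), (126.55623626708984, 98.35565185546875), 3.4217705726623535)
(184, 204) [0.5515 0.2689 0.0418]
(231, 200) [0.5575 0.1316 0.0371]
(210, 225) [ 0.4937  0.2002 -0.0025]
(350, 180) [ 0.6077 -0.2255  0.0108]
(367, 200) [ 0.5436 -0.2716  0.0102]
(270, 250) [ 4.10e-01  2.52e-02 -3.00e-04]
(374, 200) [ 0.5437 -0.2939  0.0051]
(355, 215) [ 0.4991 -0.2309  0.0141]
```

View pics/crop.png

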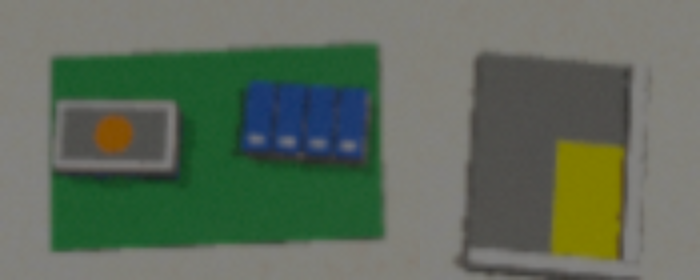

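Crop: upside-down case with orange dot (left) on the mat, lidded one to its right; larger board has a yellow patch at its lower-right corner, with rails to the right and below. The choice is confirmed. I'll move over the case.

```bash
cat >> h.py <<'E'
def plan(xyz,yaw=None,axis=None):
    """delta in tool cm to bring TCP to xyz; yaw turn so that tool y is parallel to world dir angle 'axis' (rad) mod pi"""
    s=ctrl.state();M=R.from_rotvec(s['eef_rot']).as_matrix()
    d=M.T@(np.array(xyz)-s['ee_pos'])*100
    print('tcp',np.round(s['ee_pos'],4),'tool x',M[:,0].round(3),'tool y',M[:,1].round(3),'z',M[:,2].round(4),'j7',round(float(s['joints'][6]),2))
    print('delta tool cm',d.round(2))
    if axis is not None:
        cur=np.arctan2(M[1,1],M[0,1]); e=(axis-cur+np.pi/2)%np.pi-np.pi/2
        print('turn about tool z (tool down => minus world):',round(-e,4))
E
python3 - <<'E'
from h import *
plan([0.53,0.25,0.36],axis=0.0)
E
```

```text
tcp [ 0.272  -0.5903  0.4047] tool x [0.908 0.419 0.   ] tool y [ 0.419 -0.908 -0.   ] z [-0.  0. -1.] j7 -0.05
delta tool cm [ 58.6  -65.52   4.47]
turn about tool z (tool down => minus world): -1.1389
```

>>> carry_out([
  [[2.93, -3.28, 0.2], 0, -1],
  [[2.93, -3.28, 0.2], 0, -1],
  [[2.93, -3.28, 0.2], 0, -1],
  [[2.93, -3.28, 0.2], 0, -1],
  [[2.93, -3.28, 0.2], 0, -1],
  [[2.93, -3.28, 0.2], 0, -1],
  [[2.93, -3.28, 0.2], 0, -1],
  [[2.93, -3.28, 0.2], 0, -1],
  [[2.93, -3.28, 0.2], 0, -1],
  [[2.93, -3.28, 0.2], 0, -1],
], squeeze=20)

```text
t: 1.55
ee_pos: [0.4011, -0.1681, 0.3851]
eef_rot: [3.068, 0.672, 0.002]
wrist_force: [2.2, -0.1, 0.5]
grip_width: 0.0853
```

>>> carry_out([
  [[2.93, -3.28, 0.2], 0, -1],
  [[2.93, -3.28, 0.2], 0, -1],
  [[2.93, -3.28, 0.2], 0, -1],
  [[2.93, -3.28, 0.2], 0, -1],
  [[2.93, -3.28, 0.2], 0, -1],
  [[2.93, -3.28, 0.2], 0, -1],
  [[2.93, -3.28, 0.2], 0, -1],
  [[2.93, -3.28, 0.2], 0, -1],
  [[2.93, -3.28, 0.2], 0, -1],
  [[2.93, -3.28, 0.2], 0, -1],
])

```text
t: 2.55
ee_pos: [0.5303, 0.2521, 0.3648]
eef_rot: [3.069, 0.672, 0.001]
wrist_force: [0.8, -0.2, 0.3]
grip_width: 0.0854
```

>>> carry_out([
  [[0, 0, 0], -0.12, -1],
  [[0, 0, 0], -0.12, -1],
  [[0, 0, 0], -0.12, -1],
  [[0, 0, 0], -0.12, -1],
  [[0, 0, 0], -0.12, -1],
  [[0, 0, 0], -0.12, -1],
  [[0, 0, 0], -0.12, -1],
  [[0, 0, 0], -0.12, -1],
  [[0, 0, 0], -0.12, -1],
  [[0, 0, 0], -0.06, -1],
])

```text
t: 3.55
ee_pos: [0.5299, 0.2504, 0.3648]
eef_rot: [2.217, 2.226, 0.0]
wrist_force: [-0.3, 0.0, -0.0]
grip_width: 0.0855
```

Run:
```python
from h import *
s,f,T=wrist();save(f,'w1');P=cloud(f,T);plan(s['ee_pos'],axis=0)
print(T.round(3).tolist())
for n in ['case_centre','other_centre']:
  for d in ctrl.silhouettes('wrist',n):
    m=d['mask'];v,u=np.nonzero(m);z=np.nanmedian(P[m][:,2]);print(n,d['p'],m.sum(),u.mean(),v.mean(),topface(P,m,z-.005,z+.005))
```

```text
tcp [0.5299 0.2504 0.3647] tool x [-0.004  1.     0.   ] tool y [1.    0.004 0.   ] z [ 1.e-04  0.e+00 -1.e+00] j7 -0.77
delta tool cm [ 0.01 -0.   -0.01]
turn about tool z (tool down => minus world): 0.0045
[[1.0, 0.004, 0.001, 0.529], [0.004, -0.958, -0.287, 0.321], [0.0, 0.287, -0.958, 0.334], [0.0, 0.0, 0.0, 1.0]]
case_centre 0.95 7452 313.11808910359633 172.76234567901236 (np.int64(7336), np.float64(0.039153921087452886), array([0.55552625, 0.2688895 ]), (90.1666030883789, 52.16220474243164), 85.803466796875)
case_centre 0.89 2551 16.453939631517052 93.42140337122697 (np.int64(575), np.float64(0.02350319266496248), array([0.32015692, 0.32724966]), (62.967620849609375, 30.226285934448242), 78.41004943847656)
other_centre 0.86 5921 313.522209086303 321.37747002195573 (np.int64(4973), np.float64(0.03868959667590349), array([0.55983105, 0.12889859]), (88.4401626586914, 51.97513198852539), 83.15457153320312)
```

View pics/w1.png

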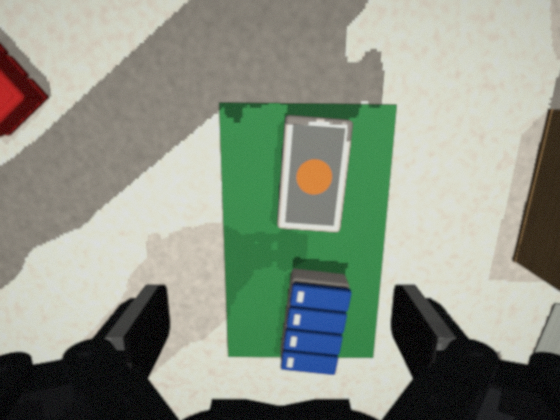

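The picture shows the case at (314,175), orange dot up, its upper (+y) end leaning slightly to +x. The other box is at (320,320) and the red decoy at the left edge. Top face is 39 mm high and 90×52 mm, as expected. I'll grip it near its +y end.

Run:
```python
from h import *
plan([0.5582,0.3042,0.178],axis=-0.073)
th=-0.073;
```

```text
tcp [0.5299 0.2504 0.3647] tool x [0.001 1.    0.   ] tool y [ 1.    -0.001  0.   ] z [ 1.e-04  1.e-04 -1.e+00] j7 -0.78
delta tool cm [ 5.38  2.83 18.67]
turn about tool z (tool down => minus world): 0.0722
```

>>> carry_out([
  [[1.8, 0.94, 2.5], 0, -1],
  [[1.8, 0.94, 2.5], 0, -1],
  [[1.78, 0.95, 2.5], 0, -1],
  [[0, 0, 2.5], 0.072, -1],
  [[0, 0, 2.5], 0, -1],
  [[0, 0, 2.0], 0, -1],
  [[0, 0, 1.2], 0, -1],
  [[0, 0, 0], 0, -1],
  [[0, 0, 0], 0, -1],
  [[0, 0, 0], 0, -1],
])

```text
t: 4.7
ee_pos: [0.5586, 0.305, 0.2093]
eef_rot: [2.299, 2.14, 0.004]
wrist_force: [0.1, 0.1, 0.3]
grip_width: 0.0854
```

Run:
```python
from h import *
s,f,T=wrist();save(f,'w2');P=cloud(f,T)
plan([0.5582,0.3042,0.178],axis=-0.073)
for d in ctrl.silhouettes('wrist','case_centre'):
    m=d['mask'];v,u=np.nonzero(m);z=np.nanmedian(P[m][:,2]);print(d['p'],m.sum(),u.mean(),v.mean(),topface(P,m,z-.005,z+.005))
```

```text
tcp [0.5586 0.305  0.2094] tool x [0.071 0.997 0.002] tool y [ 0.997 -0.071  0.002] z [ 0.0026  0.0015 -1.    ] j7 -1.02
delta tool cm [-0.09 -0.04  3.14]
turn about tool z (tool down => minus world): 0.0017
0.79 18436 279.7815144282925 321.58993274029075 (np.int64(16023), np.float64(0.03912374305826746), array([0.55676178, 0.28129572]), (66.87996673583984, 51.79035568237305), 85.8651123046875)
```

View pics/w2.png

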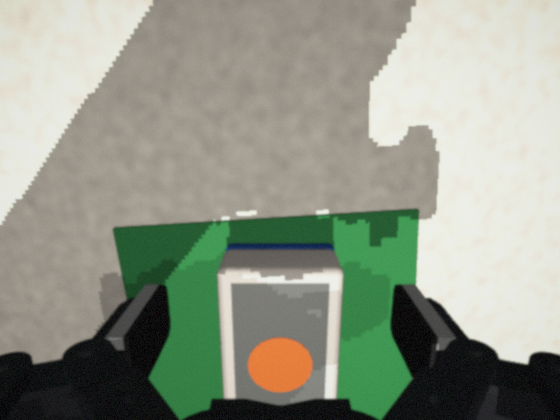

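The box sits centred between the fingers (columns 223–340, fingers at 140 and 420). I'll descend and grip.

>>> carry_out([
  [[0, 0, 1.0], 0, -1],
  [[0, 0, 1.0], 0, -1],
  [[0, 0, 0.6], 0, -1],
  [[0, 0, 0.4], 0, -1],
  [[0, 0, 0], 0, -0.3],
  [[0, 0, 0], 0, 0.4],
  [[0, 0, 0], 0, 1],
  [[0, 0, 0], 0, 1],
  [[0, 0, 0], 0, 1],
  [[0, 0, 0], 0, 1],
], squeeze=20)

```text
t: 5.8
ee_pos: [0.5581, 0.3047, 0.178]
eef_rot: [2.299, 2.141, 0.001]
wrist_force: [0.7, 0.1, -0.2]
grip_width: 0.0519
```

Run:
```python
from h import *
s=ctrl.state();print(s['t'],s['ee_pos'],s['wrist_force'],s['grip_width'])
```

```text
5.8 [0.55811567 0.30472737 0.17798346] [ 0.67202365  0.13099212 -0.22775271] 0.05188987843183658
```

>>> carry_out([
  [[-0.05, 0, -0.2], 0, 1],
  [[-0.05, 0, -0.2], 0, 1],
  [[-0.06, 0, -0.2], 0, 1],
  [[-0.07, 0, -0.2], 0, 1],
  [[-0.08, 0, -0.2], 0, 1],
  [[-0.08, 0, -0.2], 0, 1],
  [[-0.09, 0, -0.2], 0, 1],
  [[-0.1, 0, -0.2], 0, 1],
  [[-0.1, 0, -0.2], 0, 1],
  [[-0.1, 0, -0.2], 0, 1],
])

```text
t: 6.8
ee_pos: [0.5574, 0.2966, 0.1979]
eef_rot: [2.299, 2.141, 0.0]
wrist_force: [0.4, 0.2, -2.0]
grip_width: 0.0519
```

```bash
cat >> h.py <<'E'
def tilt(name,cam='wrist',th='case_centre'):
    if cam=='wrist': s,f,T=wrist()
    else: s=ctrl.state();f=ctrl.grab_frame(cam);T=None
    save(f,name);P=cloud(f,T)
    print('t',s['t'],'tcp',s['ee_pos'].round(4),'F',s['wrist_force'].round(1),'w',round(float(s['grip_width']),4))
    return s,f,P
E
python3 - <<'E'
from h import *
s,f,P=tilt('w3')
s,f,P=tilt('s3','scene')
im=f['image'][:,:,::-1]; cv2.imwrite('pics/s3c.png',cv2.resize(im[180:270,290:430],None,fx=5,fy=5))
E
```

```text
t 6.8 tcp [0.5574 0.2966 0.1979] F [ 0.4  0.2 -2. ] w 0.0519
t 6.85 tcp [0.5576 0.2966 0.1982] F [ 0.4  0.2 -0.1] w 0.052
```

View pics/w3.png

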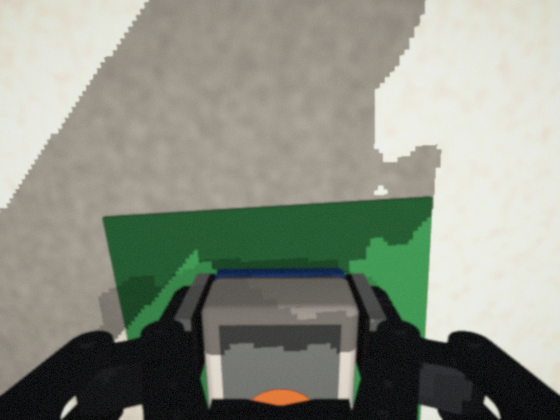

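View pics/s3c.png

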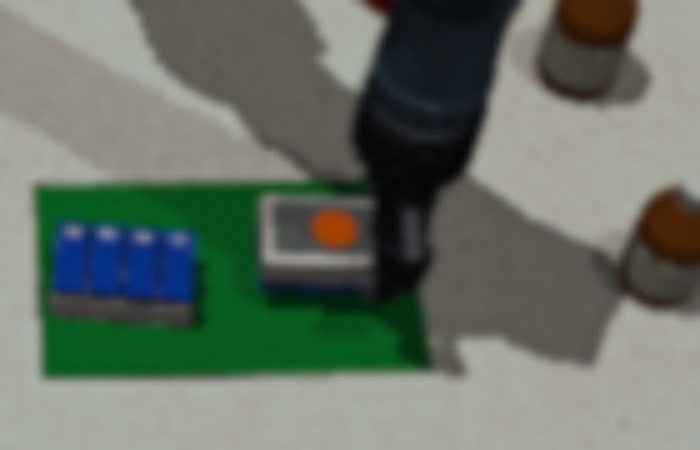

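```bash
cat >> h.py <<'E'
def facefit(P,m):
    q=P[m];q=q[~np.isnan(q[:,0])]
    for _ in range(4):
        c=q.mean(0);n=np.linalg.svd(q-c,full_matrices=False)[2][2];d=(q-c)@n
        q=q[np.abs(d)<max(2*d.std(),.0015)]
    return c,n*np.sign(n[2]),len(q)
E
python3 - <<'E'
from h import *
s,f,P=tilt('w3b')
m=np.zeros(P.shape[:2],bool);m[345:385,222:340]=True
print(facefit(P,m))
m[:]=0;m[320:398,215:345]=1;print(facefit(P,m))
print(P[340:400:10,250].round(4))
E
```

```text
t 6.9 tcp [0.5576 0.2966 0.1981] F [-0.2 -0.1 -2. ] w 0.0515
(array([0.55645111, 0.2844954 , 0.05924879]), array([-0.00145008, -0.00694595,  0.99997483]), 4679)
(array([0.55627086, 0.28673693, 0.05922274]), array([-6.35604200e-04,  2.33260797e-03,  9.99997077e-01]), 10043)
[[0.5471 0.295  0.0595]
 [0.5467 0.2907 0.0588]
 [0.5464 0.2873 0.0595]
 [0.5459 0.2828 0.0589]
 [0.5456 0.2789 0.0591]
 [0.5452 0.275  0.0594]]
```

The pads hold the box level, so there is no free swing. I'll lower it close to the mat and test whether a near-width finger command eases the grip enough to let it pivot.

>>> carry_out([
  [[0, 0, 0.5], 0, 1],
  [[0, 0, 0.5], 0, 1],
  [[0, 0, 0.4], 0, 1],
  [[0, 0, 0], 0, 1],
  [[0, 0, 0], 0, 0.2],
  [[0, 0, 0], 0, -0.05],
  [[0, 0, 0], 0, -0.1],
  [[0, 0, 0], 0, -0.15],
  [[0, 0, 0], 0, -0.18],
  [[0, 0, 0], 0, -0.18],
])

```text
t: 7.95
ee_pos: [0.5574, 0.2968, 0.1838]
eef_rot: [2.299, 2.141, 0.0]
wrist_force: [-0.1, -0.5, -1.9]
grip_width: 0.0518
```

```bash
cat >> h.py <<'E'
def panel():
    s,f,P=tilt('tmp')
    m=np.zeros(P.shape[:2],bool);m[330:395,230:330]=True
    c,n,k=facefit(P,m);print('face c',c.round(4),'n',n.round(3),'tilt deg along u',round(float(np.degrees(np.arctan2(-n[1],n[2]))),1),k)
E
python3 -c "
from h import *
panel()"
```

```text
t 7.95 tcp [0.5574 0.2968 0.1838] F [-0.1 -0.5 -1.9] w 0.0518
face c [0.556  0.2856 0.045 ] n [ 0.001 -0.     1.   ] tilt deg along u 0.0 6450
```

>>> carry_out([
  [[0, 0, 0], 0, -0.19],
  [[0, 0, 0], 0, -0.19],
  [[0, 0, 0], 0, -0.195],
  [[0, 0, 0], 0, -0.195],
  [[0, 0, 0], 0, -0.2],
  [[0, 0, 0], 0, -0.2],
  [[0, 0, 0], 0, -0.205],
  [[0, 0, 0], 0, -0.205],
  [[0, 0, 0], 0, -0.205],
  [[0, 0, 0], 0, -0.205],
])

```text
t: 9.0
ee_pos: [0.5574, 0.2968, 0.1837]
eef_rot: [-2.299, -2.141, 0.0]
wrist_force: [0.1, -0.7, -1.8]
grip_width: 0.0518
```

```bash
python3 -c "
from h import *
panel()"
```

```text
t 9.0 tcp [0.5574 0.2968 0.1837] F [ 0.1 -0.7 -1.8] w 0.0518
face c [0.5559 0.2856 0.0449] n [-0.001 -0.001  1.   ] tilt deg along u 0.0 6434
```

>>> carry_out([
  [[0, 0, 0], 0, -0.208],
  [[0, 0, 0], 0, -0.208],
  [[0, 0, 0], 0, -0.211],
  [[0, 0, 0], 0, -0.211],
  [[0, 0, 0], 0, -0.214],
  [[0, 0, 0], 0, -0.214],
  [[0, 0, 0], 0, -0.217],
  [[0, 0, 0], 0, -0.217],
  [[0, 0, 0], 0, -0.217],
  [[0, 0, 0], 0, -0.217],
])

```text
t: 10.05
ee_pos: [0.5574, 0.2967, 0.1837]
eef_rot: [-2.299, -2.141, 0.0]
wrist_force: [0.3, 0.1, -3.1]
grip_width: 0.052
```

```bash
python3 -c "
from h import *
panel()"
```

```text
t 10.05 tcp [0.5574 0.2967 0.1837] F [ 0.3  0.1 -3.1] w 0.052
face c [0.5559 0.2856 0.0449] n [-0.002 -0.001  1.   ] tilt deg along u 0.1 6446
```

>>> carry_out([
  [[0, 0, 0], 0, -0.22],
  [[0, 0, 0], 0, -0.22],
  [[0, 0, 0], 0, -0.223],
  [[0, 0, 0], 0, -0.223],
  [[0, 0, 0], 0, -0.226],
  [[0, 0, 0], 0, -0.226],
  [[0, 0, 0], 0, -0.229],
  [[0, 0, 0], 0, -0.229],
  [[0, 0, 0], 0, -0.229],
  [[0, 0, 0], 0, -0.229],
])

```text
t: 11.1
ee_pos: [0.5574, 0.2968, 0.1837]
eef_rot: [2.299, 2.141, 0.0]
wrist_force: [-0.0, -0.5, 0.0]
grip_width: 0.0526
```

```bash
python3 -c "
from h import *
panel()"
```

```text
t 11.1 tcp [0.5574 0.2968 0.1837] F [-0.  -0.5  0. ] w 0.0526
face c [0.5556 0.2813 0.0393] n [0.    0.007 1.   ] tilt deg along u -0.4 6445
```

The box dropped back flat on the mat, undisturbed. I'll retry with a small pad patch at the very end and a light grip, keeping the far edge on the mat.

>>> carry_out([
  [[0, 0, 0], 0, -0.4],
  [[0.6, 0, -0.8], 0, -0.4],
  [[0.6, 0, -0.8], 0, -0.4],
  [[0, 0, 0], 0, -0.218],
  [[0, 0, 0], 0, -0.218],
  [[0, 0, 0], 0, -0.218],
  [[-0.05, 0, -0.25], 0, -0.218],
  [[-0.05, 0, -0.25], 0, -0.218],
  [[-0.05, 0, -0.25], 0, -0.218],
  [[-0.05, 0, -0.25], 0, -0.218],
])

```text
t: 12.15
ee_pos: [0.558, 0.3063, 0.2097]
eef_rot: [2.299, 2.141, -0.001]
wrist_force: [0.4, -0.1, 1.4]
grip_width: 0.0518
```

```bash
python3 -c "
from h import *
panel()"
```

```text
t 12.15 tcp [0.558  0.3063 0.2097] F [ 0.4 -0.1  1.4] w 0.0518
face c [0.5546 0.2711 0.0393] n [0.001 0.008 1.   ] tilt deg along u -0.4 6432
```

View pics/tmp.png

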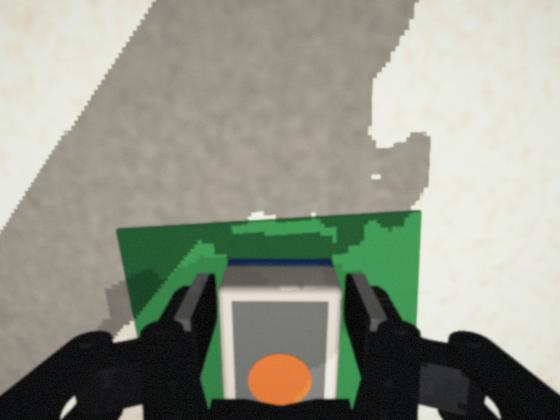

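```bash
python3 -c "
from h import *
s,f,P=tilt('tmp2')
m=np.zeros(P.shape[:2],bool);m[250:400,225:338]=True
print(topface(P,m,.034,.044))
m&=(abs(P[...,2]-.039)<.004)
print(P[m][:,1].max(),np.percentile(P[m][:,1],99.5))
"
```

```text
t 12.2 tcp [0.5582 0.3065 0.2102] F [0.3 0.2 0.1] w 0.0519
(np.int64(13072), np.float64(0.03916537249271215), array([0.55625641, 0.27868854]), (57.42539596557617, 50.34623718261719), 85.04344177246094)
0.30858789074504295 0.3076113851523473
```

The nearly released grip only slips, so it can't pivot the box. New plan: grip firmly, push the far end's lower edge against the fixed board's 10 mm plate edge, and arc the tool round that corner to turn the box.

>>> carry_out([
  [[0, 0, 0], 0, -0.5],
  [[-0.75, 0, 0], 0, -0.5],
  [[0, 0, 1.0], 0, -0.5],
  [[0, 0, 1.0], 0, -0.5],
  [[0, 0, 0.6], 0, -0.5],
  [[0, 0, 0], 0, 1],
  [[0, 0, 0], 0, 1],
  [[0, 0, 0], 0, 1],
  [[0, 0, 0], 0, 1],
  [[0, 0, 0], 0, 1],
], squeeze=20)

```text
t: 13.25
ee_pos: [0.5575, 0.2993, 0.1838]
eef_rot: [-2.299, -2.141, -0.0]
wrist_force: [0.8, 0.2, -1.7]
grip_width: 0.0516
```

```bash
python3 -c "
from h import *
s,f,P=tilt('tmp3')
plan([0.56,0.05,0.40])
b=ctrl.grab_frame('top');P=cloud(b)
m=max(ctrl.silhouettes('top','board'),key=lambda d:d['mask'].sum())['mask']
z=P[...,2];q=P[m&(abs(z-.0095)<.004)]
print(topface(P,m,0.003,.03))
"
```

```text
t 13.25 tcp [0.5575 0.2993 0.1838] F [ 0.8  0.2 -1.7] w 0.0516
tcp [0.5576 0.2993 0.1838] tool x [0.071 0.997 0.   ] tool y [ 0.997 -0.071  0.   ] z [ 1.e-04  1.e-04 -1.e+00] j7 -1.03
delta tool cm [-24.84   2.01 -21.62]
(np.int64(2319), np.float64(0.009742706371743681), array([ 0.57133551, -0.25045004]), (132.5545654296875, 169.0980987548828), 81.62113189697266)
```

>>> carry_out([
  [[0, 0, -2], 0, 1],
  [[0, 0, -3], 0, 1],
  [[0, 0, -4], 0, 1],
  [[0, 0, -4], 0, 1],
  [[-1, 0.1, -4], 0, 1],
  [[-2.5, 0.2, -3], 0, 1],
  [[-4, 0.3, 0], 0, 1],
  [[-4, 0.3, 0], 0, 1],
  [[-4, 0.3, 0], 0, 1],
  [[-4, 0.3, 0], 0, 1],
])

```text
t: 14.4
ee_pos: [0.5581, 0.1027, 0.3854]
eef_rot: [2.297, 2.141, 0.002]
wrist_force: [0.5, 0.0, -1.6]
grip_width: 0.052
```

>>> carry_out([
  [[-4, 0.3, 0], 0, 1],
  [[-4, 0.3, 0], 0, 1],
  [[-4, 0.3, 0], 0, 1],
  [[-4, 0.3, 0], 0, 1],
  [[-4, 0.3, 0], 0, 1],
  [[-4, 0.3, 0], 0, 1],
  [[-4, 0.3, 0], 0, 1],
  [[-4, 0.3, 0], 0, 1],
  [[-3, 0.2, 0], 0, 1],
  [[0, 0, 0], 0, 1],
])

```text
t: 15.4
ee_pos: [0.5582, -0.2545, 0.3847]
eef_rot: [2.307, 2.127, -0.005]
wrist_force: [-0.5, 0.9, -2.1]
grip_width: 0.0515
```

```bash
python3 -c "
from h import *
s,f,P=tilt('w5')
for d in ctrl.silhouettes('wrist','board'):
    m=d['mask'];v,u=np.nonzero(m);print(d['p'],m.sum(),u.min(),u.max(),v.min(),v.max())
    print(topface(P,m,.003,.03),topface(P,m,.015,.026),topface(P,m,.004,.0135))
"
```

```text
t 15.4 tcp [ 0.5582 -0.2545  0.3847] F [-0.5  0.9 -2.1] w 0.0515
0.96 25644 205 396 105 255
(np.int64(25538), np.float64(0.010244444646635764), array([ 0.57325104, -0.25373982]), (129.8665008544922, 169.62054443359375), 82.14183044433594) (np.int64(4182), np.float64(0.01989178568050673), array([ 0.57322144, -0.2531404 ]), (129.83023071289062, 166.33551025390625), 82.5774917602539) (np.int64(21246), np.float64(0.010042602619222823), array([ 0.57333826, -0.25310806]), (128.5804901123047, 169.62054443359375), 82.14183044433594)
0.85 1703 70 207 309 387
(np.int64(1526), np.float64(0.007423468796852961), array([ 0.40818365, -0.40376413]), (62.727867126464844, 158.16571044921875), 58.18791580200195) (np.int64(44), np.float64(0.015420267798461729), array([ 0.39294629, -0.42779413]), (10.459620475769043, 152.3992919921875), 56.27355194091797) (np.int64(1389), np.float64(0.007385576410426531), array([ 0.40883441, -0.40351227]), (61.59708786010742, 158.21778869628906), 57.37269592285156)
```

View pics/w5.png

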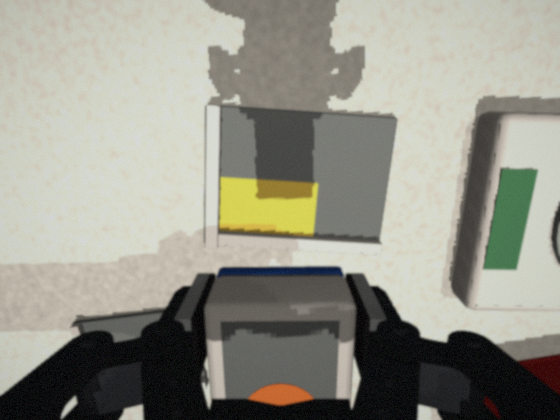

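The picture shows the large board at columns 205–396, rows 105–250: yellow patch at (268,207), end rail on the left, side rail below. The case is held at the bottom, still level. Board centre comes out at (0.573, −0.253) with a 170×130 fit, which matches its size.

```bash
cat >> h.py <<'E'
BC=np.array([.5728,-.2530]);BA=np.radians(82.1)
BY=-np.array([np.cos(BA),np.sin(BA)]);BX=np.array([BY[1],-BY[0]])
def b2w(x,y): return BC+x*BX+y*BY
E
python3 -c "
from h import *
print(BX,BY)
U=-BY; C=b2w(.01,-.065); T0=C+U*.0915; print(C,T0)
plan([*T0,.187],axis=np.arctan2(BX[1],BX[0])) 
"
```

```text
[-0.99050946  0.13744455] [-0.13744455 -0.99050946]
[ 0.5718288  -0.18724244] [ 0.58440498 -0.09661082]
tcp [ 0.5594 -0.248   0.3847] tool x [0.073 0.997 0.   ] tool y [ 0.997 -0.073  0.001] z [ 7.e-04  3.e-04 -1.e+00] j7 0.08
delta tool cm [15.27  1.37 19.78]
turn about tool z (tool down => minus world): 0.0648
```

```bash
python3 -c "
from h import *
for i in range(2):
  s,f,P=tilt('w6')
  d=ctrl.silhouettes('wrist','board')[0];m=d['mask']
  print(topface(P,m,.003,.03),topface(P,m,.015,.026))
  m=np.zeros(P.shape[:2],bool);m[330:395,230:330]=True
  print(facefit(P,m))
"
```

```text
t 15.5 tcp [ 0.5594 -0.248   0.3847] F [ 0.5  1.6 -1.9] w 0.052
(np.int64(25030), np.float64(0.010235645650873676), array([ 0.57265112, -0.25440977]), (129.93142700195312, 169.56817626953125), 81.60474395751953) (np.int64(4096), np.float64(0.019884904134756104), array([ 0.57363623, -0.25316122]), (129.784912109375, 165.21575927734375), 82.6441879272461)
(array([ 0.55783048, -0.26195118,  0.24213876]), array([-2.47516153e-03,  6.78809302e-04,  9.99996706e-01]), 6442)
t 15.6 tcp [ 0.5601 -0.2451  0.3846] F [ 0.3  1.2 -1.2] w 0.0518
(np.int64(730), np.float64(0.007307546809329296), array([ 0.37208557, -0.3893382 ]), (88.53083801269531, 17.594209671020508), 3.5764224529266357) (np.int64(16), np.float64(0.015386500889739946), array([ 0.33417236, -0.38511789]), (9.050867080688477, 3.789795398712158), 20.016313552856445)
(array([ 0.55865384, -0.25904073,  0.24204391]), array([-0.00307373, -0.00238529,  0.99999243]), 6429)
```

>>> carry_out([
  [[3, 0.28, 0], 0, 1],
  [[4, 0.37, 0], 0, 1],
  [[4, 0.36, 0], 0, 1],
  [[3, 0.27, 2], 0, 1],
  [[1.27, 0.1, 3.5], 0, 1],
  [[0, 0, 4], 0.0648, 1],
  [[0, 0, 4], 0, 1],
  [[0, 0, 3], 0, 1],
  [[0, 0, 1.5], 0, 1],
  [[0, 0, 0.8], 0, 1],
])

```text
t: 16.7
ee_pos: [0.584, -0.0949, 0.1946]
eef_rot: [-2.364, -2.066, 0.001]
wrist_force: [0.7, -0.6, -2.6]
grip_width: 0.0517
```

```bash
python3 -c "
from h import *
U=-BY; C=b2w(.01,-.065); T0=C+U*.0915
plan([*T0,.187],axis=np.arctan2(BX[1],BX[0])) 
s,f,P=tilt('w7')
m=np.zeros(P.shape[:2],bool);m[330:395,230:330]=True
print(facefit(P,m))
"
```

```text
tcp [ 0.584  -0.0949  0.1946] tool x [0.134 0.991 0.001] tool y [ 0.991 -0.134 -0.002] z [-1.8e-03  9.0e-04 -1.0e+00] j7 -0.39
delta tool cm [-0.17  0.06  0.76]
turn about tool z (tool down => minus world): 0.0038
t 16.7 tcp [ 0.584  -0.0949  0.1946] F [ 0.7 -0.6 -2.6] w 0.0517
(array([ 0.5813291 , -0.10867741,  0.05201802]), array([ 4.95594999e-04, -1.20157220e-03,  9.99999155e-01]), 6450)
```

>>> carry_out([
  [[0, 0.05, 0.5], 0, 1],
  [[0, 0, 0.5], 0, 1],
  [[-0.4, 0, 0], 0, 1],
  [[-0.4, 0, 0], 0, 1],
  [[-0.2, 0, 0], 0, 1],
  [[-0.1, 0, 0], 0, 1],
  [[-0.1, 0, 0], 0, 1],
  [[-0.1, 0, 0], 0, 1],
  [[0, 0, 0], 0, 1],
  [[0, 0, 0], 0, 1],
])

```text
t: 17.75
ee_pos: [0.5836, -0.1075, 0.186]
eef_rot: [-2.365, -2.067, -0.003]
wrist_force: [0.9, 3.5, -0.1]
grip_width: 0.052
```

```bash
python3 -c "
from h import *
panel()
U=-BY; C=b2w(.01,-.065)
s=ctrl.state();d=s['ee_pos'][:2]-C;print('dist TCP from edge',d@U, d@BX)
"
```

```text
t 17.75 tcp [ 0.5836 -0.1075  0.186 ] F [ 0.9  3.5 -0.1] w 0.052
face c [ 0.5813 -0.1212  0.0435] n [-0.005 -0.001  1.   ] tilt deg along u 0.1 6447
dist TCP from edge 0.080563818303822 -0.0006800052922590364
```

Contact is confirmed: +3.5 N against the board edge, at the predicted spot. I'll start the arc around the edge.

```bash
python3 -c "
import numpy as np
p=np.radians(12.8+3*np.arange(31));r=.1*(83-3*np.arange(31)/30)
x=r*np.cos(p);z=r*np.sin(p)
for i in range(30): print(i,round(x[i+1]-x[i],2),round(-(z[i+1]-z[i]),2),end=' | ')
"
```

```text
0 -0.12 -0.42 | 1 -0.14 -0.41 | 2 -0.16 -0.4 | 3 -0.18 -0.39 | 4 -0.2 -0.38 | 5 -0.22 -0.37 | 6 -0.24 -0.36 | 7 -0.26 -0.35 | 8 -0.27 -0.33 | 9 -0.29 -0.32 | 10 -0.31 -0.3 | 11 -0.32 -0.28 | 12 -0.34 -0.27 | 13 -0.35 -0.25 | 14 -0.36 -0.23 | 15 -0.37 -0.21 | 16 -0.38 -0.19 | 17 -0.39 -0.17 | 18 -0.4 -0.15 | 19 -0.41 -0.13 | 20 -0.41 -0.11 | 21 -0.42 -0.08 | 22 -0.42 -0.06 | 23 -0.42 -0.04 | 24 -0.42 -0.02 | 25 -0.42 0.0 | 26 -0.42 0.03 | 27 -0.42 0.05 | 28 -0.41 0.07 | 29 -0.41 0.09 |
```

>>> carry_out([
  [[-0.2, 0, -0.2], 0, 1],
  [[-0.15, 0, -0.2], 0, 1],
  [[-0.12, 0, -0.42], 0, 1],
  [[-0.14, 0, -0.41], 0, 1],
  [[-0.16, 0, -0.4], 0, 1],
  [[0, 0, 0], 0, 1],
  [[0, 0, 0], 0, 1],
  [[0, 0, 0], 0, 1],
  [[0, 0, 0], 0, 1],
  [[0, 0, 0], 0, 1],
])

```text
t: 18.8
ee_pos: [0.5827, -0.1162, 0.2026]
eef_rot: [2.366, 2.066, 0.002]
wrist_force: [1.8, 4.1, -0.0]
grip_width: 0.052
```

```bash
python3 -c "
from h import *
panel()
U=-BY; C=b2w(.01,-.065)
s=ctrl.state();d=s['ee_pos'][:2]-C;print('dist TCP from edge',d@U, d@BX)
"
```

```text
t 18.8 tcp [ 0.5827 -0.1162  0.2026] F [ 1.8  4.1 -0. ] w 0.052
face c [ 0.5801 -0.1328  0.0565] n [-0.03  -0.206  0.978] tilt deg along u 11.9 6473
dist TCP from edge 0.07191732703367565 -0.0010018191011386256
```

View pics/tmp.png

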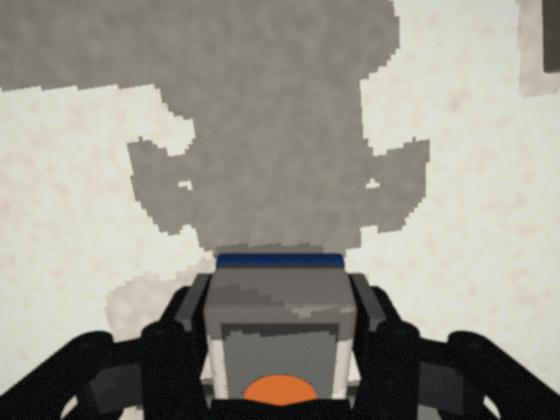

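The base now tilts 12° the right way at only 4 N. Continuing.

```bash
python3 -c "
import numpy as np
p=np.radians(26+3*np.arange(31));r=.1*(80-2*np.arange(31)/25)
x=r*np.cos(p);z=r*np.sin(p)
for i in range(28): print(i,round(x[i+1]-x[i],2),round(-(z[i+1]-z[i]),2),end=' | ')
"
```

```text
0 -0.2 -0.37 | 1 -0.22 -0.36 | 2 -0.24 -0.34 | 3 -0.25 -0.33 | 4 -0.27 -0.32 | 5 -0.29 -0.3 | 6 -0.3 -0.29 | 7 -0.32 -0.27 | 8 -0.33 -0.25 | 9 -0.34 -0.23 | 10 -0.35 -0.22 | 11 -0.36 -0.2 | 12 -0.37 -0.18 | 13 -0.38 -0.16 | 14 -0.39 -0.14 | 15 -0.4 -0.12 | 16 -0.4 -0.1 | 17 -0.4 -0.07 | 18 -0.41 -0.05 | 19 -0.41 -0.03 | 20 -0.41 -0.01 | 21 -0.41 0.01 | 22 -0.41 0.03 | 23 -0.41 0.05 | 24 -0.4 0.08 | 25 -0.4 0.1 | 26 -0.39 0.12 | 27 -0.38 0.14 |
```

>>> carry_out([
  [[-0.2, 0, -0.37], 0, 1],
  [[-0.22, 0, -0.36], 0, 1],
  [[-0.24, 0, -0.34], 0, 1],
  [[-0.25, 0, -0.33], 0, 1],
  [[-0.27, 0, -0.32], 0, 1],
  [[-0.29, 0, -0.3], 0, 1],
  [[-0.3, 0, -0.29], 0, 1],
  [[-0.32, 0, -0.27], 0, 1],
  [[0, 0, 0], 0, 1],
  [[0, 0, 0], 0, 1],
])

```text
t: 19.85
ee_pos: [0.5789, -0.1385, 0.2277]
eef_rot: [2.368, 2.063, -0.002]
wrist_force: [0.0, 0.9, -2.9]
grip_width: 0.0517
```

```bash
cat >> h.py <<'E'
def rel():
    U=-BY; C=b2w(.01,-.065)
    s=ctrl.state();d=s['ee_pos'][:2]-C;print('dist TCP from edge',d@U, d@BX)
E
python3 -c "
from h import *
s,f,P=tilt('w8')
rel()
for c in [240,280,320]: print(P[240:400:12,c].round(4).tolist())
s,f,P=tilt('s8','scene');im=f['image'][:,:,::-1]; cv2.imwrite('pics/s8c.png',cv2.resize(im[160:280,170:300],None,fx=5,fy=5))
"
```

```text
t 19.85 tcp [ 0.5789 -0.1385  0.2277] F [ 0.   0.9 -2.9] w 0.0517
dist TCP from edge 0.0497438009174876 -0.00027286101739395753
[[0.5658, -0.1156, 0.0577], [0.5658, -0.1187, 0.0626], [0.5661, -0.1209, 0.069], [0.566, -0.1239, 0.073], [0.5662, -0.1259, 0.0783], [0.5663, -0.1282, 0.0827], [0.5663, -0.1303, 0.0869], [0.5655, -0.135, 0.0864], [0.5642, -0.141, 0.0842], [0.5622, -0.1495, 0.0788], [0.5603, -0.1578, 0.0742], [0.5583, -0.1668, 0.0696], [0.5559, -0.1775, 0.0636], [0.5534, -0.1886, 0.0579]]
[[0.5813, -0.1178, 0.0574], [0.5808, -0.1209, 0.0623], [0.5805, -0.123, 0.0687], [0.5802, -0.1254, 0.0738], [0.5799, -0.1277, 0.0785], [0.5796, -0.1301, 0.0825], [0.5793, -0.1325, 0.0863], [0.5787, -0.1367, 0.0866], [0.5778, -0.1431, 0.0839], [0.5766, -0.1519, 0.0781], [0.5755, -0.1599, 0.0743], [0.5742, -0.1687, 0.07], [0.5728, -0.1793, 0.0642], [0.5712, -0.1907, 0.0582]]
[[0.5967, -0.1201, 0.0571], [0.5959, -0.1226, 0.0631], [0.595, -0.1249, 0.0691], [0.5943, -0.1271, 0.0743], [0.5936, -0.1299, 0.0779], [0.5929, -0.1315, 0.0834], [0.5922, -0.1336, 0.0874], [0.5918, -0.1391, 0.0856], [0.5914, -0.145, 0.0838], [0.591, -0.1538, 0.0782], [0.5905, -0.1616, 0.0748], [0.59, -0.1703, 0.0708], [0.5895, -0.1819, 0.0638], [0.5889, -0.1937, 0.0576]]
t 19.9 tcp [ 0.5789 -0.138   0.2276] F [ 0.4 -0.3 -1.3] w 0.052
```

View pics/w8.png

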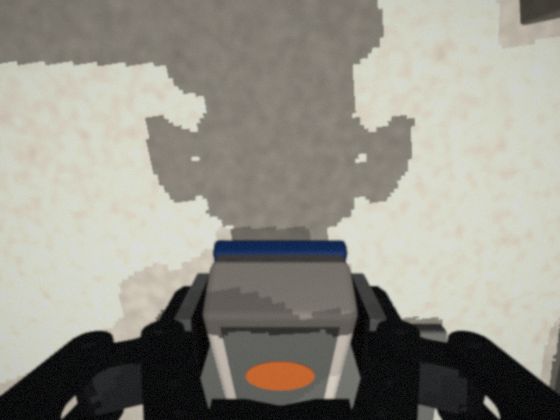

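View pics/s8c.png

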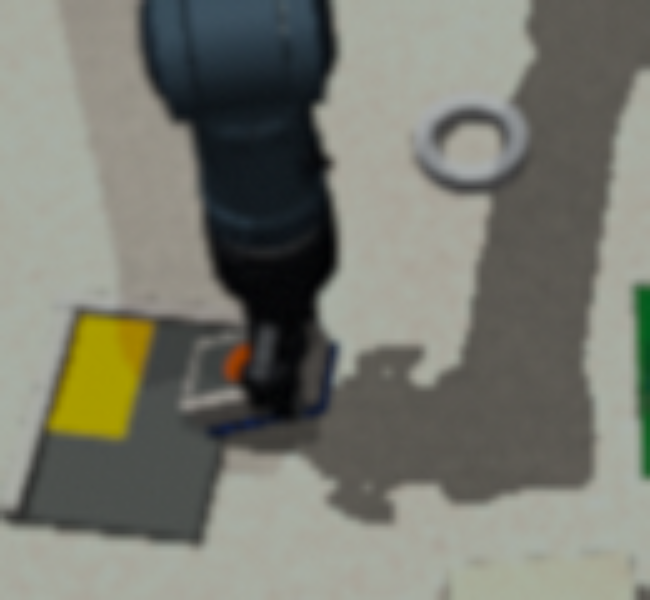

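The tilt is 28°, but the edge has slid over the plate corner (lid edge computed about 3 mm above the plate, contact force gone). I'll re-engage deeper.

>>> carry_out([
  [[0.7, 0, 0], 0, 1],
  [[0.8, 0, 0], 0, 1],
  [[0, 0, 0.5], 0, 1],
  [[0, 0, 0.45], 0, 1],
  [[-0.1, 0, 0], 0, 1],
  [[-0.1, 0, 0], 0, 1],
  [[-0.1, 0, 0], 0, 1],
  [[-0.1, 0, 0], 0, 1],
  [[0, 0, 0], 0, 1],
  [[0, 0, 0], 0, 1],
])

```text
t: 20.95
ee_pos: [0.5808, -0.1265, 0.2184]
eef_rot: [2.367, 2.065, 0.0]
wrist_force: [-0.6, -0.6, -2.6]
grip_width: 0.0517
```

```bash
cat >> h.py <<'E'
def side(name='tmp'):
    """fit base face tilt & positions in (d,z) plane from wrist picture"""
    s,f,P=tilt(name)
    U=-BY; C=b2w(.01,-.065)
    p=P[200:415,255:305].reshape(-1,3);p=p[~np.isnan(p[:,0])&(p[:,2]>.025)]
    d=(p[:,:2]-C)@U;z=p[:,2]
    td=(s['ee_pos'][:2]-C)@U
    # A/base edge = max of z + search lines by RANSAC
    q=np.c_[d,z];rng=np.random.default_rng(0);out=[]
    for k in range(2):
        best=None
        for _ in range(300):
            a,b=q[rng.choice(len(q),2,False)];v=b-a
            if np.linalg.norm(v)<.008: continue
            n=np.array([-v[1],v[0]])/np.linalg.norm(v);i=np.abs((q-a)@n)<.001
            if best is None or i.sum()>best.sum(): best=i
        g=q[best];c=g.mean(0);v=np.linalg.svd(g-c,full_matrices=False)[2][0]
        if v[0]<0:v=-v
        out.append((c,v,len(g)));q=q[~best]
    for c,v,n in out: print('line c',(c*1000).round(1),'slope deg',round(float(np.degrees(np.arctan2(v[1],v[0]))),1),n)
    (c1,v1,_),(c2,v2,_)=out
    t=np.linalg.solve(np.c_[v1,-v2],c2-c1);X=c1+t[0]*v1;print('edge A/base (d,z)mm',(X*1000).round(1),'TCP d,z',round(td*1000,1),round(s['ee_pos'][2]*1000,1))
E
python3 -c "
from h import *
side()"
```

```text
t 20.95 tcp [ 0.5808 -0.1265  0.2184] F [-0.6 -0.6 -2.6] w 0.0517
line c [39.  64.5] slope deg 27.7 4321
line c [74.6 64.5] slope deg -64.5 3196
edge A/base (d,z)mm [67.5 79.5] TCP d,z 61.4 218.4
```

```bash
python3 -c "
import numpy as np
p=np.radians(37.7+3*np.arange(31));r=.1*(76.5-3*np.arange(31)/20)
x=r*np.cos(p);z=r*np.sin(p)
for i in range(24): print(i,round(x[i+1]-x[i],2),round(-(z[i+1]-z[i]),2),end=' | ')
"
```

```text
0 -0.26 -0.3 | 1 -0.28 -0.29 | 2 -0.29 -0.27 | 3 -0.31 -0.25 | 4 -0.32 -0.24 | 5 -0.33 -0.22 | 6 -0.34 -0.2 | 7 -0.35 -0.18 | 8 -0.36 -0.16 | 9 -0.37 -0.14 | 10 -0.37 -0.13 | 11 -0.38 -0.11 | 12 -0.38 -0.09 | 13 -0.38 -0.07 | 14 -0.39 -0.04 | 15 -0.39 -0.02 | 16 -0.39 -0.0 | 17 -0.39 0.02 | 18 -0.38 0.04 | 19 -0.38 0.06 | 20 -0.38 0.08 | 21 -0.37 0.1 | 22 -0.37 0.11 | 23 -0.36 0.13 |
```

>>> carry_out([
  [[0, 0, 0.3], 0, 1],
  [[-0.15, 0, 0.05], 0, 1],
  [[-0.15, 0, 0], 0, 1],
  [[-0.26, 0, -0.28], 0, 1],
  [[-0.28, 0, -0.28], 0, 1],
  [[-0.29, 0, -0.26], 0, 1],
  [[-0.31, 0, -0.25], 0, 1],
  [[-0.32, 0, -0.24], 0, 1],
  [[0, 0, 0], 0, 1],
  [[0, 0, 0], 0, 1],
])

```text
t: 22.0
ee_pos: [0.5784, -0.1439, 0.2286]
eef_rot: [2.367, 2.065, -0.001]
wrist_force: [-1.3, 3.7, 2.4]
grip_width: 0.052
```

```bash
python3 -c "
from h import *
side()"
```

```text
t 22.0 tcp [ 0.5784 -0.1439  0.2286] F [-1.3  3.7  2.4] w 0.052
line c [58.4 77.6] slope deg -52.6 3645
line c [21.6 68.7] slope deg 39.8 2745
edge A/base (d,z)mm [48.3 90.9] TCP d,z 43.8 228.6
```

```bash
python3 -c "
import numpy as np
p=np.radians(54.1+3*np.arange(31));r=.1*(74.8-.3*np.arange(31))
x=r*np.cos(p);z=r*np.sin(p)
for i in range(24): print(i,round(x[i+1]-x[i],2),round(-(z[i+1]-z[i]),2),end=' | ')
"
```

```text
0 -0.34 -0.2 | 1 -0.35 -0.18 | 2 -0.36 -0.16 | 3 -0.36 -0.14 | 4 -0.37 -0.12 | 5 -0.37 -0.1 | 6 -0.37 -0.08 | 7 -0.38 -0.06 | 8 -0.38 -0.04 | 9 -0.38 -0.02 | 10 -0.38 0.0 | 11 -0.37 0.02 | 12 -0.37 0.04 | 13 -0.37 0.06 | 14 -0.36 0.08 | 15 -0.36 0.1 | 16 -0.35 0.12 | 17 -0.34 0.13 | 18 -0.33 0.15 | 19 -0.32 0.17 | 20 -0.31 0.18 | 21 -0.3 0.2 | 22 -0.29 0.21 | 23 -0.27 0.23 |
```

>>> carry_out([
  [[-0.3, 0, -0.1], 0, 1],
  [[-0.35, 0, -0.18], 0, 1],
  [[-0.36, 0, -0.16], 0, 1],
  [[-0.36, 0, -0.14], 0, 1],
  [[-0.37, 0, -0.12], 0, 1],
  [[-0.37, 0, -0.1], 0, 1],
  [[-0.37, 0, -0.08], 0, 1],
  [[0, 0, 0], 0, 1],
  [[0, 0, 0], 0, 1],
  [[0, 0, 0], 0, 1],
])

```text
t: 23.05
ee_pos: [0.5752, -0.168, 0.2376]
eef_rot: [-2.367, -2.066, 0.0]
wrist_force: [-2.0, 4.8, 5.4]
grip_width: 0.0518
```

```bash
python3 -c "
from h import *
side('w9')"
```

```text
t 23.05 tcp [ 0.5752 -0.168   0.2376] F [-2.   4.8  5.4] w 0.0518
line c [36.1 92. ] slope deg -35.3 4123
line c [ 26.4 131.4] slope deg 80.8 746
edge A/base (d,z)mm [ 21.7 102.2] TCP d,z 19.5 237.6
```

>>> carry_out([
  [[0.15, 0, -0.2], 0, 1],
  [[0.3, 0, 0.05], 0, 1],
  [[0.26, 0, 0.1], 0, 1],
  [[0, 0, 0.35], 0, 1],
  [[-0.1, 0, 0.1], 0, 1],
  [[-0.1, 0, 0.05], 0, 1],
  [[-0.1, 0, 0], 0, 1],
  [[-0.1, 0, 0], 0, 1],
  [[0, 0, 0], 0, 1],
  [[0, 0, 0], 0, 1],
])

```text
t: 24.1
ee_pos: [0.5762, -0.1627, 0.2339]
eef_rot: [-2.364, -2.066, -0.003]
wrist_force: [-2.1, 3.9, 7.8]
grip_width: 0.0517
```

```bash
python3 -c "
from h import *
side('w9')"
```

```text
t 24.1 tcp [ 0.5762 -0.1627  0.2339] F [-2.1  3.9  7.8] w 0.0517
line c [41.6 88.4] slope deg -35.2 4077
line c [ 32.2 128.6] slope deg 80.9 726
edge A/base (d,z)mm [27.4 98.4] TCP d,z 24.9 233.9
```

View pics/w9.png

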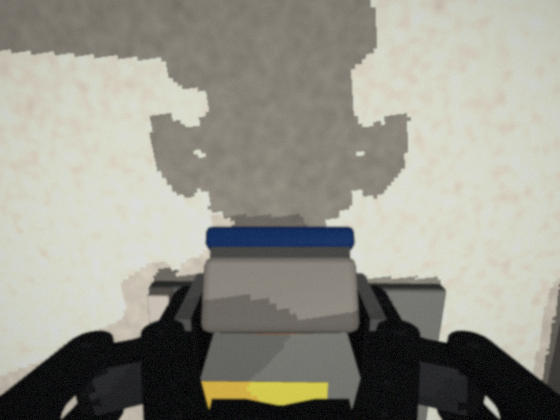

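```bash
python3 -c "
import numpy as np
p=np.radians(69.3+3*np.arange(31));r=.1*(70.4-.3*np.arange(31))
x=r*np.cos(p);z=r*np.sin(p)
for i in range(18): print(i,round(x[i+1]-x[i],2),round(-(z[i+1]-z[i]),2),end=' | ')
"
```

```text
0 -0.36 -0.09 | 1 -0.36 -0.07 | 2 -0.36 -0.05 | 3 -0.36 -0.03 | 4 -0.36 -0.02 | 5 -0.36 0.0 | 6 -0.36 0.02 | 7 -0.36 0.04 | 8 -0.35 0.06 | 9 -0.35 0.08 | 10 -0.34 0.1 | 11 -0.33 0.11 | 12 -0.33 0.13 | 13 -0.32 0.15 | 14 -0.31 0.16 | 15 -0.3 0.18 | 16 -0.29 0.19 | 17 -0.27 0.21 |
```

>>> carry_out([
  [[-0.3, 0, -0.06], 0, 1],
  [[-0.35, 0, -0.07], 0, 1],
  [[-0.35, 0, -0.06], 0, 1],
  [[-0.35, 0, -0.05], 0, 1],
  [[-0.35, 0, -0.03], 0, 1],
  [[-0.35, 0, -0.01], 0, 1],
  [[-0.35, 0, 0.01], 0, 1],
  [[0, 0, 0], 0, 1],
  [[0, 0, 0], 0, 1],
  [[0, 0, 0], 0, 1],
])

```text
t: 25.15
ee_pos: [0.573, -0.1865, 0.2365]
eef_rot: [-2.364, -2.066, -0.003]
wrist_force: [-1.7, 5.4, 9.2]
grip_width: 0.0516
```

```bash
python3 -c "
from h import *
side('w10')"
```

```text
t 25.15 tcp [ 0.573  -0.1865  0.2365] F [-1.7  5.4  9.2] w 0.0516
line c [18.6 97.1] slope deg -19.1 4285
line c [19.7 95.2] slope deg -19.4 722
edge A/base (d,z)mm [-278.5  200.2] TCP d,z 0.9 236.5
```

View pics/w10.png

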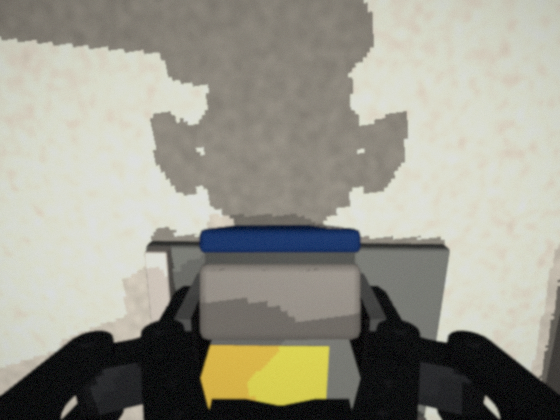

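θ ≈ 71°, contact solid. Continuing to upright.

>>> carry_out([
  [[-0.34, 0, 0.03], 0, 1],
  [[-0.34, 0, 0.05], 0, 1],
  [[-0.34, 0, 0.06], 0, 1],
  [[-0.34, 0, 0.08], 0, 1],
  [[-0.34, 0, 0.1], 0, 1],
  [[-0.33, 0, 0.1], 0, 1],
  [[-0.33, 0, 0.1], 0, 1],
  [[0, 0, 0], 0, 1],
  [[0, 0, 0], 0, 1],
  [[0, 0, 0], 0, 1],
])

```text
t: 26.2
ee_pos: [0.5698, -0.2103, 0.2321]
eef_rot: [-2.365, -2.066, -0.001]
wrist_force: [-3.9, 3.4, 12.2]
grip_width: 0.0518
```

```bash
python3 -c "
from h import *
side('w11')"
```

```text
t 26.2 tcp [ 0.5698 -0.2103  0.2321] F [-3.9  3.4 12.2] w 0.0518
line c [-7.8 99.7] slope deg -1.5 4135
line c [ 9.5 74.9] slope deg -89.1 2382
edge A/base (d,z)mm [ 9.1 99.3] TCP d,z -23.1 232.1
```

View pics/w11.png

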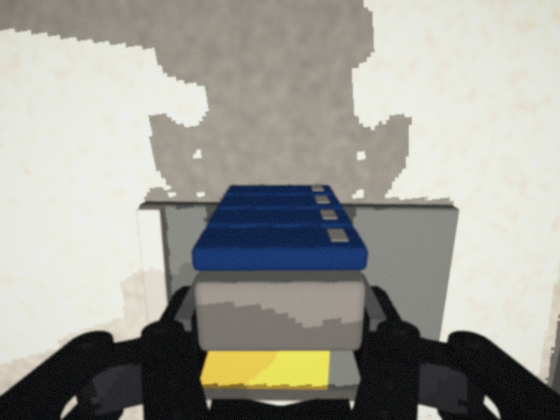

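Upright: lids face up-image (blue at (280,230)). The end face at (280,310) is 99.7 mm high, so it's standing on the plate with 9 mm overhang, stable. Now I'll release and regrasp higher, towards the lid side.

>>> carry_out([
  [[0, 0, -0.05], 0, 1],
  [[0, 0, 0], 0, -0.35],
  [[0, 0, 0], 0, -0.5],
  [[0, 0, -0.2], 0, -0.5],
  [[0.3, 0, -0.5], 0, -0.5],
  [[0.8, 0, -0.5], 0, -0.5],
  [[0.8, 0, -0.2], 0, -0.5],
  [[0.1, 0, 0], 0, -0.5],
  [[0, 0, 0], 0, -0.5],
  [[0, 0, 0], 0, -0.5],
])

```text
t: 27.25
ee_pos: [0.5716, -0.1927, 0.244]
eef_rot: [-2.367, -2.066, 0.001]
wrist_force: [-0.6, 1.0, -0.7]
grip_width: 0.0643
```

```bash
python3 -c "
from h import *
side('w12')"
```

```text
t 27.25 tcp [ 0.5716 -0.1927  0.244 ] F [-0.6  1.  -0.7] w 0.0643
line c [-6.3 99.4] slope deg -3.1 3677
line c [10.1 66.5] slope deg 89.6 2973
edge A/base (d,z)mm [10.3 98.5] TCP d,z -5.4 244.0
```

View pics/w12.png

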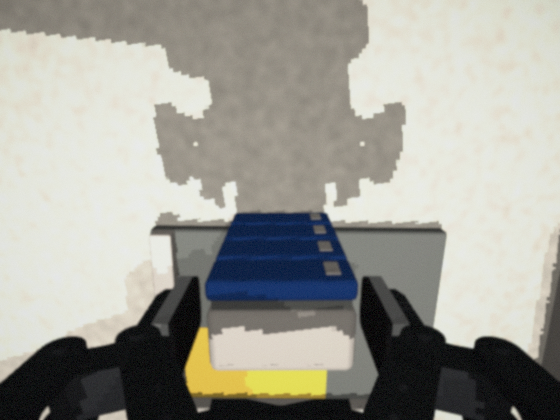

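>>> carry_out([
  [[0.35, 0, -0.3], 0, -0.5],
  [[0, 0, 0], 0, 0.5],
  [[0, 0, 0], 0, 1],
  [[0, 0, 0], 0, 1],
  [[0, 0, 0], 0, 1],
  [[0, 0, -0.5], 0, 1],
  [[0.5, 0.3, -0.5], 0, 1],
  [[1.0, 0.4, 0], 0, 1],
  [[1.2, 0.4, 0], 0, 1],
  [[0.5, 0.4, 0], 0, 1],
], squeeze=20)

```text
t: 28.3
ee_pos: [0.592, -0.1564, 0.2571]
eef_rot: [-2.363, -2.069, -0.002]
wrist_force: [1.2, 0.8, -2.0]
grip_width: 0.0514
```

```bash
python3 -c "
from h import *
side('w13')"
```

```text
t 28.3 tcp [ 0.592  -0.1564  0.2571] F [ 1.2  0.8 -2. ] w 0.0514
line c [ 28.3 108.8] slope deg -2.7 3545
line c [44.9 72.9] slope deg -89.8 3276
edge A/base (d,z)mm [ 44.8 108. ] TCP d,z 33.3 257.1
```

View pics/w13.png

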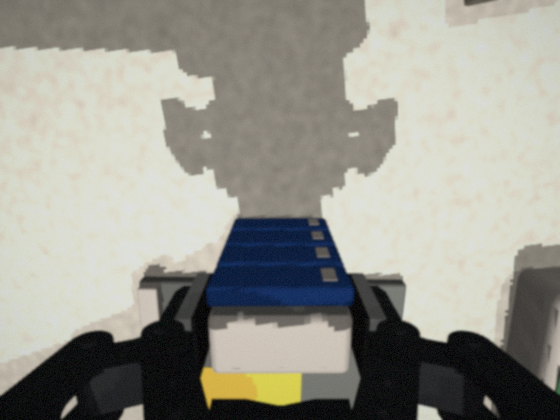

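```bash
python3 -c "
import numpy as np
p=np.radians(71.3+3*np.arange(34));r=.1*(76-0*np.arange(34))
x=r*np.cos(p);z=r*np.sin(p)
for i in range(32): print(i,round(x[i+1]-x[i],2),round(-(z[i+1]-z[i]),2),end=' | ')
"
```

```text
0 -0.38 -0.12 | 1 -0.39 -0.1 | 2 -0.39 -0.08 | 3 -0.39 -0.06 | 4 -0.4 -0.04 | 5 -0.4 -0.02 | 6 -0.4 0.01 | 7 -0.4 0.03 | 8 -0.4 0.05 | 9 -0.39 0.07 | 10 -0.39 0.09 | 11 -0.38 0.11 | 12 -0.38 0.13 | 13 -0.37 0.15 | 14 -0.36 0.17 | 15 -0.35 0.19 | 16 -0.34 0.2 | 17 -0.33 0.22 | 18 -0.32 0.24 | 19 -0.31 0.25 | 20 -0.29 0.27 | 21 -0.28 0.29 | 22 -0.26 0.3 | 23 -0.25 0.31 | 24 -0.23 0.33 | 25 -0.21 0.34 | 26 -0.19 0.35 | 27 -0.18 0.36 | 28 -0.16 0.37 | 29 -0.14 0.37 | 30 -0.12 0.38 | 31 -0.1 0.39 |
```

>>> carry_out([
  [[0, 0, 0.6], 0, 1],
  [[0, 0, 0.6], 0, 1],
  [[0, 0, 0.6], 0, 1],
  [[-0.4, 0, 0], 0, 1],
  [[-0.4, 0, 0], 0, 1],
  [[-0.3, 0, 0], 0, 1],
  [[-0.35, 0, 0], 0, 1],
  [[-0.35, 0, 0], 0, 1],
  [[0, 0, 0], 0, 1],
  [[0, 0, 0], 0, 1],
])

```text
t: 29.35
ee_pos: [0.5892, -0.1771, 0.2397]
eef_rot: [2.366, 2.065, 0.001]
wrist_force: [-0.6, 4.0, 2.4]
grip_width: 0.0513
```

```bash
python3 -c "
from h import *
side('w14')"
```

```text
t 29.35 tcp [ 0.5892 -0.1771  0.2397] F [-0.6  4.   2.4] w 0.0513
line c [27.2 65. ] slope deg -82.6 3741
line c [ 6.5 91. ] slope deg 4.8 3114
edge A/base (d,z)mm [23.7 92.4] TCP d,z 12.4 239.7
```

>>> carry_out([
  [[-0.4, 0, -0.06], 0, 1],
  [[-0.4, 0, -0.04], 0, 1],
  [[-0.4, 0, -0.02], 0, 1],
  [[-0.4, 0, 0.01], 0, 1],
  [[-0.4, 0, 0.03], 0, 1],
  [[-0.4, 0, 0.05], 0, 1],
  [[-0.39, 0, 0.07], 0, 1],
  [[-0.39, 0, 0.09], 0, 1],
  [[0, 0, 0], 0, 1],
  [[0, 0, 0], 0, 1],
])

```text
t: 30.4
ee_pos: [0.5845, -0.2098, 0.2377]
eef_rot: [2.367, 2.064, -0.001]
wrist_force: [0.9, 2.7, -0.1]
grip_width: 0.0514
```

```bash
python3 -c "
from h import *
side('w15')"
```

```text
t 30.4 tcp [ 0.5845 -0.2098  0.2377] F [ 0.9  2.7 -0.1] w 0.0514
line c [-0.3 77.8] slope deg -59.5 4418
line c [-24.9  88.2] slope deg 27.9 2000
edge A/base (d,z)mm [-10.9  95.7] TCP d,z -20.6 237.7
```

View pics/w15.png

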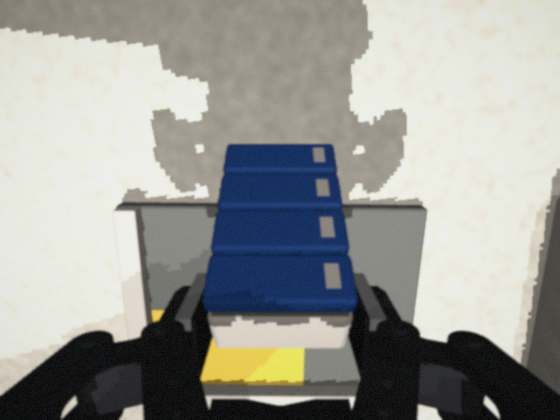

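>>> carry_out([
  [[-0.38, 0, 0.12], 0, 1],
  [[-0.37, 0, 0.14], 0, 1],
  [[-0.36, 0, 0.16], 0, 1],
  [[-0.35, 0, 0.18], 0, 1],
  [[-0.34, 0, 0.2], 0, 1],
  [[-0.33, 0, 0.22], 0, 1],
  [[-0.32, 0, 0.23], 0, 1],
  [[-0.31, 0, 0.25], 0, 1],
  [[-0.29, 0, 0.27], 0, 1],
  [[0, 0, 0], 0, 1],
])

```text
t: 31.45
ee_pos: [0.5803, -0.2409, 0.22]
eef_rot: [2.368, 2.063, -0.002]
wrist_force: [-0.5, 0.3, 3.5]
grip_width: 0.0518
```

```bash
python3 -c "
from h import *
side('w16')"
```

```text
t 31.45 tcp [ 0.5803 -0.2409  0.22  ] F [-0.5  0.3  3.5] w 0.0518
line c [-30.1  72. ] slope deg -33.9 5091
line c [-46.3 111.3] slope deg 77.9 758
edge A/base (d,z)mm [-51.6  86.5] TCP d,z -52.0 220.0
```

>>> carry_out([
  [[-0.28, 0, 0.29], 0, 1],
  [[-0.26, 0, 0.3], 0, 1],
  [[-0.25, 0, 0.31], 0, 1],
  [[-0.23, 0, 0.33], 0, 1],
  [[-0.21, 0, 0.34], 0, 1],
  [[-0.19, 0, 0.35], 0, 1],
  [[-0.18, 0, 0.36], 0, 1],
  [[-0.1, 0, 0.3], 0, 1],
  [[0, 0, 0], 0, 1],
  [[0, 0, 0], 0, 1],
])

```text
t: 32.5
ee_pos: [0.578, -0.2582, 0.1945]
eef_rot: [2.367, 2.062, -0.003]
wrist_force: [-0.6, -1.5, 3.5]
grip_width: 0.0517
```

```bash
python3 -c "
from h import *
side('w17')"
```

```text
t 32.5 tcp [ 0.578  -0.2582  0.1945] F [-0.6 -1.5  3.5] w 0.0517
line c [-48.8  56.1] slope deg -11.8 5488
line c [-56.4  75.4] slope deg -77.1 844
edge A/base (d,z)mm [-52.1  56.8] TCP d,z -69.4 194.5
```

View pics/w17.png

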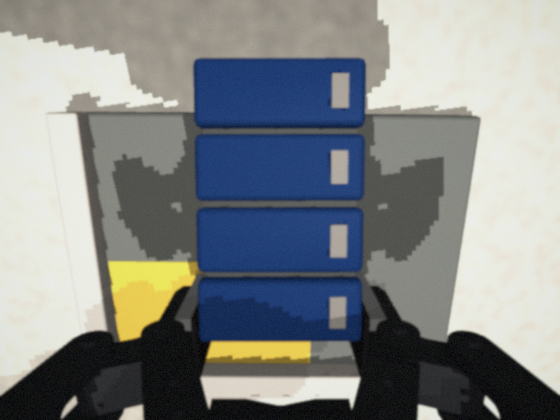

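>>> carry_out([
  [[-0.05, 0, 0.25], 0, 1],
  [[-0.05, 0, 0.25], 0, 1],
  [[-0.05, 0, 0.2], 0, 1],
  [[0, 0, 0.1], 0, 1],
  [[0, 0, 0], 0, 1],
  [[0, 0, 0], 0, 1],
  [[0, 0, 0], 0, 1],
  [[0, 0, 0], 0, 1],
  [[0, 0, 0], 0, 1],
  [[0, 0, 0], 0, 1],
])

```text
t: 33.55
ee_pos: [0.5778, -0.2599, 0.187]
eef_rot: [2.366, 2.062, -0.004]
wrist_force: [-0.9, -5.8, 5.7]
grip_width: 0.0517
```

```bash
python3 -c "
from h import *
side('w18')"
```

```text
t 33.55 tcp [ 0.5778 -0.2599  0.187 ] F [-0.9 -5.8  5.7] w 0.0517
line c [-50.5  50.9] slope deg -6.0 5839
line c [-58.9  68.8] slope deg -78.1 856
edge A/base (d,z)mm [-55.2  51.4] TCP d,z -71.2 187.0
```

>>> carry_out([
  [[0, 0, 0.15], 0, 1],
  [[0, 0, 0.15], 0, 1],
  [[0, 0, 0.05], 0, 1],
  [[0, 0, 0], 0, 1],
  [[0, 0, 0], 0, -0.15],
  [[0, 0, 0], 0, -0.21],
  [[0, 0, 0], 0, -0.216],
  [[0, 0, 0], 0, -0.22],
  [[0, 0, 0], 0, -0.225],
  [[0, 0, 0], 0, -0.23],
])

```text
t: 34.6
ee_pos: [0.5779, -0.2566, 0.1822]
eef_rot: [-2.365, -2.066, -0.001]
wrist_force: [0.8, -0.8, -0.1]
grip_width: 0.0524
```

```bash
python3 -c "
from h import *
side('w19')"
```

```text
t 34.6 tcp [ 0.5779 -0.2566  0.1822] F [ 0.8 -0.8 -0.1] w 0.0524
line c [-48.8  45.7] slope deg 0.0 6568
line c [-58.6  66.8] slope deg -87.1 903
edge A/base (d,z)mm [-57.5  45.7] TCP d,z -67.9 182.2
```

View pics/w19.png

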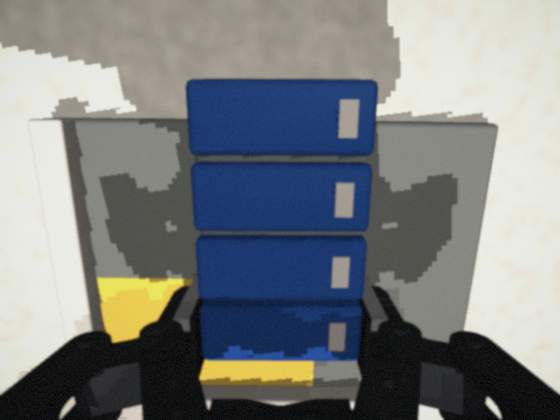

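Flat on the plate, lids up; the blue face is at columns 190–375, rows 80–365, top 45.7 mm against 46 expected. Next I'll open, rise and measure before regrasping at the centre.

>>> carry_out([
  [[0, 0, 0], 0, -0.5],
  [[0, 0, 0], 0, -0.6],
  [[0, 0, -2], 0, -0.6],
  [[0, 0, -3], 0, -0.8],
  [[0, 0, -3], 0, -1],
  [[-1, 0, -3], 0, -1],
  [[-1.5, 0, -2], 0, -1],
  [[0, 0, 0], 0, -1],
  [[0, 0, 0], 0, -1],
  [[0, 0, 0], 0, -1],
])

```text
t: 35.65
ee_pos: [0.574, -0.2808, 0.311]
eef_rot: [-2.363, -2.065, 0.001]
wrist_force: [-0.3, -0.4, -0.9]
grip_width: 0.0852
```

```bash
python3 -c "
from h import *
s,f,P=tilt('w20')
for d in ctrl.silhouettes('wrist','case_centre')[:2]:
  print(d['p'],topface(P,d['mask'],.038,.052))
for d in ctrl.silhouettes('wrist','board')[:1]:
  print(d['p'],topface(P,d['mask'],.004,.026),topface(P,d['mask'],.016,.026))
"
```

```text
t 35.65 tcp [ 0.574  -0.2808  0.311 ] F [-0.3 -0.4 -0.9] w 0.0852
0.71 (np.int64(12342), np.float64(0.045546249580068573), array([ 0.5820625 , -0.22270482]), (88.03138732910156, 52.01982879638672), 81.85566711425781)
0.79 (np.int64(1102), np.float64(0.007387518725953279), array([ 0.41492181, -0.40228442]), (55.43949890136719, 141.56295776367188), 56.64360427856445) (np.int64(0), np.float64(nan), array([0., 0.]), (0.0, 0.0), 0.0)
  return _methods._mean(a, axis=axis, dtype=dtype,
  ret = ret.dtype.type(ret / rcount)
```

View pics/w20.png

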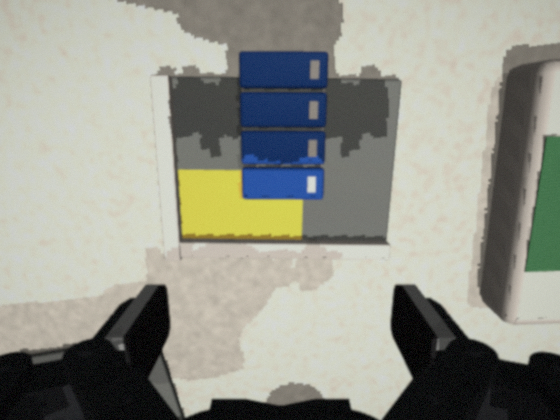

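```bash
python3 -c "
from h import *
s,f,P=tilt('w21')
z=P[...,2];m=np.zeros(z.shape,bool);m[60:265,145:410]=1
from numpy import *
hsv=cv2.cvtColor(f['image'],cv2.COLOR_RGB2HSV);yel=(hsv[...,0]>20)&(hsv[...,0]<35)&(hsv[...,1]>150)&m
k=m&(z>.006)&(z<.026)
n,l,st,_=cv2.connectedComponentsWithStats(k.astype(uint8));i=1+argmax(st[1:,4]);k=l==i
print('board',topface(P,k,.006,.026),'rails',topface(P,k,.016,.026))
print('yellow',topface(P,yel,.005,.015))
for nm,x,y in [('home',.025,.024)]: print(nm,b2w(x,y))
plan([.582,-.2227,.197],axis=arctan2(BX[1],BX[0]))
plan([*b2w(.020,.020),.24],axis=arctan2(BY[1],BY[0]))
"
```

```text
t 35.8 tcp [ 0.5742 -0.2809  0.3112] F [-0.5  0.1 -0.1] w 0.0853
board (np.int64(32581), np.float64(0.010291359275427348), array([ 0.57412866, -0.25430084]), (130.19174194335938, 167.45970153808594), 81.65455627441406) rails (np.int64(6888), np.float64(0.019860663805833206), array([ 0.57332336, -0.25321738]), (130.12982177734375, 166.96282958984375), 82.36962127685547)
yellow (np.int64(6187), np.float64(0.0102824884850658), array([ 0.54402454, -0.2747319 ]), (50.83088684082031, 88.57539367675781), 81.3253173828125)
home [ 0.54473859 -0.27333611]
tcp [ 0.5744 -0.2812  0.3115] tool x [0.134 0.991 0.001] tool y [ 0.991 -0.134 -0.002] z [-0.0021  0.0016 -1.    ] j7 0.01
delta tool cm [ 5.88 -0.   11.45]
turn about tool z (tool down => minus world): 0.0034
tcp [ 0.5744 -0.2812  0.3115] tool x [0.134 0.991 0.001] tool y [ 0.991 -0.134 -0.002] z [-0.0021  0.0016 -1.    ] j7 0.01
delta tool cm [ 0.77 -2.52  7.15]
turn about tool z (tool down => minus world): -1.5674
```

>>> carry_out([
  [[2, 0, 1], 0, -1],
  [[2, 0, 2], 0, -1],
  [[1.88, 0, 2.5], 0, -1],
  [[0, 0, 2.5], 0, -1],
  [[0, 0, 2], 0, -1],
  [[0, 0, 1.45], 0, -1],
  [[0, 0, 0], 0, -0.2],
  [[0, 0, 0], 0, 0.5],
  [[0, 0, 0], 0, 1],
  [[0, 0, 0], 0, 1],
], squeeze=30)

```text
t: 36.85
ee_pos: [0.583, -0.2242, 0.1994]
eef_rot: [2.366, 2.064, 0.001]
wrist_force: [-0.4, -0.4, -0.0]
grip_width: 0.0511
```

>>> carry_out([
  [[0, 0, 0], 0, 1],
  [[0, 0, -1], 0, 1],
  [[0, 0, -2], 0, 1],
  [[0, 0, -2], 0, 1],
  [[0, 0, 0], -0.14, 1],
  [[0, 0, 0], -0.14, 1],
  [[0, 0, 0], -0.14, 1],
  [[0, 0, 0], -0.14, 1],
  [[0, 0, 0], -0.14, 1],
  [[0, 0, 0], -0.14, 1],
])

```text
t: 37.85
ee_pos: [0.5823, -0.2241, 0.2489]
eef_rot: [-1.311, -2.855, 0.001]
wrist_force: [-0.1, 0.5, -2.0]
grip_width: 0.0517
```

>>> carry_out([
  [[0, 0, 0], -0.14, 1],
  [[0, 0, 0], -0.14, 1],
  [[0, 0, 0], -0.14, 1],
  [[0, 0, 0], -0.14, 1],
  [[0, 0, 0], -0.14, 1],
  [[0, 0, 0], -0.027, 1],
  [[0, 0, 0], 0, 1],
  [[0, 0, 0], 0, 1],
  [[0, 0, 0], 0, 1],
  [[0, 0, 0], 0, 1],
])

```text
t: 38.85
ee_pos: [0.5826, -0.2238, 0.2485]
eef_rot: [0.22, 3.134, -0.001]
wrist_force: [0.2, -0.3, -1.3]
grip_width: 0.0515
```

```bash
python3 -c "
from h import *
s,f,P=tilt('w22')
plan([*(np.array([.5444,-.274])-.004*BX-.004*BY),.22],axis=np.arctan2(BY[1],BY[0]))
"
```

```text
t 38.85 tcp [ 0.5826 -0.2238  0.2485] F [ 0.2 -0.3 -1.3] w 0.0515
tcp [ 0.5826 -0.2238  0.2485] tool x [-0.99  0.14 -0.  ] tool y [ 0.14  0.99 -0.  ] z [ 0.e+00 -3.e-04 -1.e+00] j7 1.27
delta tool cm [ 2.68 -5.1   2.85]
turn about tool z (tool down => minus world): -0.0021
```

View pics/w22.png

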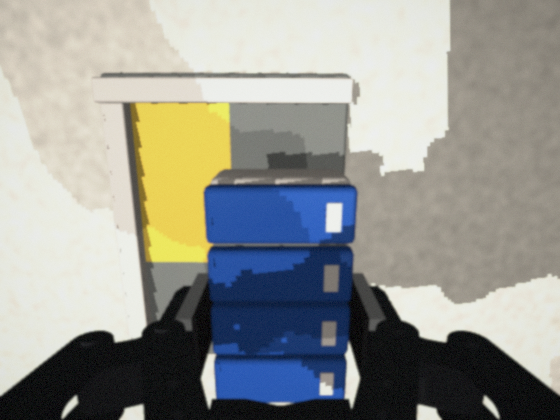

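Tool x now lies along board x. The box hangs level between the fingers, and the rails are visible at row 88 and column 115. I'll pre-place it 4 mm short of both rails.

>>> carry_out([
  [[0.6, -1.3, 0], 0, 1],
  [[0.65, -1.3, 0], 0, 1],
  [[0.65, -1.3, 0], 0, 1],
  [[0.65, -1.2, 0], 0, 1],
  [[0, 0, 1.3], 0, 1],
  [[0, 0, 1.3], 0, 1],
  [[0, 0, 1.0], 0, 1],
  [[0, 0, 0.6], 0, 1],
  [[0, 0, 0.4], 0, 1],
  [[0, 0, 0], 0, 1],
])

```text
t: 39.9
ee_pos: [0.5503, -0.27, 0.2016]
eef_rot: [-0.217, -3.133, -0.001]
wrist_force: [-0.0, -0.5, -1.6]
grip_width: 0.0511
```

```bash
python3 -c "
from h import *
s,f,P=tilt('w23')
plan([*(np.array([.5444,-.274])),.1994],axis=np.arctan2(BY[1],BY[0]))
"
```

```text
t 39.9 tcp [ 0.5503 -0.27    0.2016] F [-0.  -0.5 -1.6] w 0.0511
tcp [ 0.5505 -0.2703  0.2022] tool x [-0.99   0.138  0.   ] tool y [0.138 0.99  0.   ] z [-1.e-04  5.e-04 -1.e+00] j7 1.32
delta tool cm [ 0.55 -0.45  0.28]
turn about tool z (tool down => minus world): -0.0007
```

View pics/w23.png

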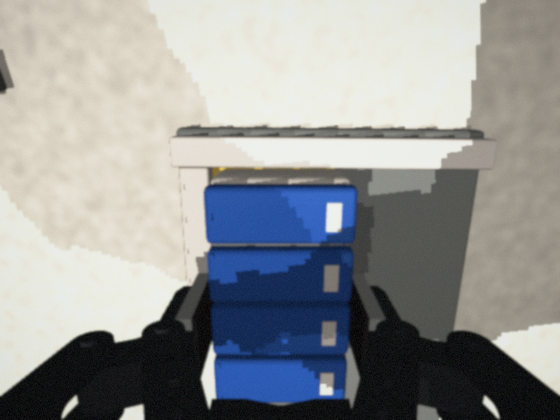

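>>> carry_out([
  [[0.15, 0, 0.15], 0, 1],
  [[0.15, -0.2, 0.05], 0, 1],
  [[0.1, -0.15, 0], 0, 1],
  [[0.1, -0.1, 0], 0, 1],
  [[0, -0.1, 0], 0, 1],
  [[0, -0.05, 0], 0, 1],
  [[0, 0, 0], 0, 1],
  [[0, 0, 0], 0, 1],
  [[0, 0, 0], 0, 1],
  [[0, 0, 0], 0, 1],
])

```text
t: 40.95
ee_pos: [0.547, -0.2736, 0.2017]
eef_rot: [0.217, 3.126, 0.007]
wrist_force: [5.7, 5.1, -3.6]
grip_width: 0.0511
```

```bash
python3 -c "
from h import *
s,f,P=tilt('w24')
print('F board x,y',s['wrist_force'][:2]@BX,s['wrist_force'][:2]@BY)
plan([*(np.array([.5444,-.274])),.1994],axis=np.arctan2(BY[1],BY[0]))
"
```

```text
t 40.95 tcp [ 0.547  -0.2736  0.2017] F [ 5.7  5.1 -3.6] w 0.0511
F board x,y -4.91784399640996 -5.816333947459521
tcp [ 0.547  -0.2735  0.2017] tool x [-0.99   0.138 -0.008] tool y [0.138 0.99  0.005] z [ 0.0084  0.0041 -1.    ] j7 1.33
delta tool cm [ 0.25 -0.08  0.23]
turn about tool z (tool down => minus world): -0.0008
```

>>> carry_out([
  [[-0.12, 0.12, 0], 0, 1],
  [[0, 0, 0.1], 0, 1],
  [[0, 0, 0.1], 0, 1],
  [[0, 0, 0.05], 0, 1],
  [[0, 0, 0], 0, 1],
  [[0.1, -0.1, 0], 0, 1],
  [[0.1, -0.1, 0], 0, 1],
  [[0, 0, 0], 0, 1],
  [[0, 0, 0], 0, 1],
  [[0, 0, 0], 0, 1],
])

```text
t: 42.0
ee_pos: [0.5468, -0.2737, 0.2002]
eef_rot: [0.216, 3.125, 0.008]
wrist_force: [6.6, 6.0, -0.0]
grip_width: 0.0513
```

```bash
python3 -c "
from h import *
s,f,P=tilt('w25')
print('F board x,y',s['wrist_force'][:2]@BX,s['wrist_force'][:2]@BY)
plan([*(np.array([.5444,-.274])),.1994],axis=np.arctan2(BY[1],BY[0]))
m=np.zeros(P.shape[:2],bool);m[190:395,225:320]=1
print(facefit(P,m))
"
```

```text
t 42.0 tcp [ 0.5468 -0.2737  0.2002] F [ 6.6  6.  -0. ] w 0.0513
F board x,y -5.748352874342004 -6.860809794164285
tcp [ 0.5468 -0.2736  0.2002] tool x [-0.99   0.138 -0.009] tool y [0.138 0.99  0.006] z [ 0.0099  0.0044 -0.9999] j7 1.33
delta tool cm [ 0.23 -0.07  0.08]
turn about tool z (tool down => minus world): -0.0002
(array([ 0.5393156 , -0.27664561,  0.04636002]), array([-0.00937745, -0.00268794,  0.99995242]), 17562)
```

View pics/w25.png

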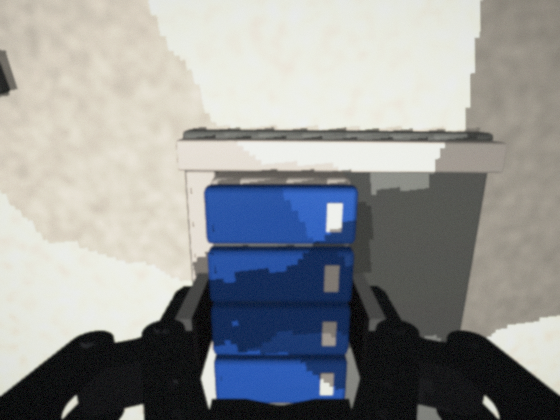

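>>> carry_out([
  [[0, 0, 0.05], 0, 1],
  [[0, 0, 0.05], 0, 1],
  [[0, 0, 0], 0, -0.15],
  [[0, 0, 0], 0, -0.21],
  [[0, 0, 0], 0, -0.22],
  [[0, 0, 0], 0, -0.25],
  [[0, 0, 0], 0, -0.4],
  [[0, 0, 0], 0, -0.5],
  [[0, 0, 0], 0, -0.5],
  [[0, 0, 0], 0, -0.5],
])

```text
t: 43.05
ee_pos: [0.5427, -0.2778, 0.1965]
eef_rot: [-0.221, -3.132, 0.002]
wrist_force: [-0.2, 0.8, 0.5]
grip_width: 0.0642
```

>>> carry_out([
  [[0, 0, -1], 0, -0.5],
  [[0, 0, -2], 0, -0.6],
  [[-1, 0, -3], 0, -0.8],
  [[-2, 0, -3], 0, -1],
  [[-2, 0, -2], 0, -1],
  [[-2, 0, 0], 0, -1],
  [[0, 0, 0], 0, -1],
  [[0, 0, 0], 0, -1],
  [[0, 0, 0], 0, -1],
  [[0, 0, 0], 0, -1],
])

```text
t: 44.05
ee_pos: [0.6118, -0.2867, 0.3063]
eef_rot: [-0.219, -3.132, 0.0]
wrist_force: [-0.3, -0.9, -0.4]
grip_width: 0.0855
```

```bash
cat > chk.py <<'E'
from h import *
import sys
s,f,P=tilt(sys.argv[1])
z=P[...,2]
hsv=cv2.cvtColor(f['image'],cv2.COLOR_RGB2HSV)
k=(z>.038)&(z<.055);n,l,st,_=cv2.connectedComponentsWithStats(k.astype(np.uint8));k=l==(1+np.argmax(st[1:,4]))
r=topface(P,k,.038,.055);print('case top',r,facefit(P,k)[1].round(4))
b=(z>.006)&(z<.026);n,l,st,_=cv2.connectedComponentsWithStats(b.astype(np.uint8));b=l==(1+np.argmax(st[1:,4]))
rr=topface(P,b,.006,.026);print('board',rr,'rails',topface(P,b,.016,.026))
for c in (BC,rr[2]):
    d=r[2]-c;print('case in home mm',(np.array([d@BX,d@BY])*1000-[25,24]).round(1))
E
python3 chk.py w26
```

```text
t 44.05 tcp [ 0.6118 -0.2867  0.3063] F [-0.3 -0.9 -0.4] w 0.0855
case top (np.int64(13197), np.float64(0.04552094114031924), array([ 0.54456317, -0.27435129]), (52.18449401855469, 87.97835540771484), 81.02246856689453) [-1.3e-03 -3.0e-04  1.0e+00]
board (np.int64(32619), np.float64(0.010118697525480447), array([ 0.57268561, -0.25394257]), (130.587158203125, 170.0870361328125), 81.71785736083984) rails (np.int64(7609), np.float64(0.0198602905909101), array([ 0.57293311, -0.25281946]), (129.61654663085938, 166.62918090820312), 82.73167419433594)
case in home mm [0. 1.]
case in home mm [0.1 0.1]
```

View pics/w26.png

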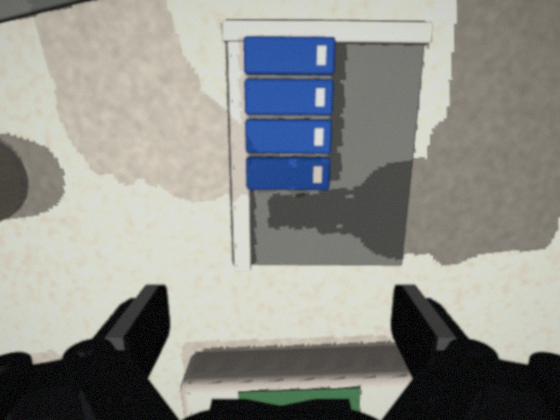

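The box fills the corner at (288,112). By measurement it's within 1 mm of home, level to 0.1°, about 1° off the board's axis. One last check on the neighbours, then I'll hand in.

```bash
python3 -c "
from h import *
f=ctrl.grab_frame('top');save(f,'t9');P=cloud(f);T=np.linalg.inv(f['world_to_cam'])
for n in ['other_centre','bottle_a_mid','jar_mid','carton_mid']:
    for d in ctrl.recognise('top',n)[:2]: print(n,round(d['p'],2),np.round(T[:3,:3]@d['position']+T[:3,3],3))
for d in ctrl.silhouettes('top','case_centre'):
    z=np.nanmedian(P[d['mask']][:,2]);print(d['p'],topface(P,d['mask'],z-.006,z+.006))
"
```

```text
other_centre 0.64 [0.557 0.127 0.043]
bottle_a_mid 0.71 [0.384 0.455 0.086]
bottle_a_mid 0.33 [0.539 0.219 0.003]
carton_mid 0.65 [0.724 0.015 0.044]
0.72 (np.int64(575), np.float64(0.03500418613271927), array([0.28757617, 0.3512536 ]), (54.79978942871094, 92.17584991455078), 40.31380081176758)
0.59 (np.int64(501), np.float64(0.04418838983244999), array([ 0.54428217, -0.2701904 ]), (54.933937072753906, 88.4645767211914), 79.97879791259766)
```

View pics/t9.png

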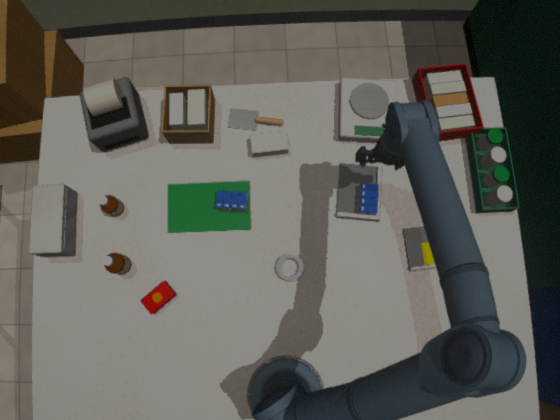

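Top view: the case is in the board corner at (369,198), and the other box (231,200), both bottles and the carton are unmoved. The jar is hidden by the arm. Handing in.

```bash
python3 -c "
from h import *
print(ctrl.job_done())"
```

```text
the job is handed in; nothing more can be done
None
```

The pill box is turned over and lies lids up on the larger board, pushed home against both rails. I handed the job in at about 44 s of the 72 s allowed.

**How it was turned:** I gripped the box near one end and pushed its far edge against the board's 10 mm plate edge. Arcing the tool round that edge stood the box up. I regrasped it towards the lid side, tipped it over the same edge until it lay flat, then regrasped at the centre, turned it a quarter turn and pressed it into the corner. About 5–7 N showed against each rail.

**Last checks on the box:**

| Check | Measured | Allowed |
|---|---|---|
| Position short of (−) or past (+) home | 0 to +1 mm (wrist camera), about −1 mm (top camera) | −3.5 to +2.5 mm |
| Lid face height | 45.5 mm (46 expected) | within 3 mm |
| Lid face tilt | about 0.1° | 3.4° |
| Length against the board | about 1° (wrist camera), 2° (top camera) | 4° |

**Neighbours:** the second pill box, bottle_a and the carton are within about 4 mm of where they started, which is the network's accuracy. Bottle_b I judged only by eye, and it looks unmoved.

**What failed or could not be confirmed:**
- **First turning attempts:** the box would not pivot in the grip. It dropped 6 mm back onto the mat once and slid about 5 mm there.
- **Slip while turning:** the edge slid over the plate corner once and I re-engaged it.
- **Jar:** the arm hid it in the final picture, so I did not confirm its position. The arm was not taken close to it while low.

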